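# Put the glazed test tiles away in the pinned sample case

## Robot

A 6-joint arm with a two-finger parallel gripper is mounted at the origin on the work surface. World frame = base frame: x ahead of the robot, y to its left, z up, the work surface at z = 0. Lengths are in mm, angles in rad, forces in N, time in s.
With the tool pointing down it reaches from about 275 to 850 mm from the base axis. Payload 19 kg.
Tool frame: the origin (TCP) lies at the very end of the fingers, on their centre line; the grasp point (between the pads) lies 19 mm behind it; z points along the fingers, y is the direction in which the jaws open and shut (so a half turn about z gives the same grasp; the last joint's range is limited). The gripper opens to 85 mm and grips with 20 to 120 N. Pads are 22 mm wide; open, the fingers measure 114 mm over their backs; the gripper's body (76 mm by 85 mm) begins 54 mm behind the grasp point. The pads swing forward as they close: fully open they stand 13 mm farther back than shut.
Start: joints at [-1.347, 0.15, 1.437, -0, 1.554, -0.134], TCP at [201.346, -538.563, 231.267] pointing down, gripper open.
Joint ranges: [-2.8, 2.8], [-0.68, 2.1], [0.12, 2.68], [-1.39, 4.53], [0.16, 2.79], [-2.81, 2.81]. Speed limits (rad/s): [1.89, 1.89, 2.22, 3.01, 3.01, 3.01].

## Interface

Orientations are given as a unit quaternion [x, y, z, w].
In Python, from rig import get_obs, capture, sign_off gives the robot as it stands.
- The arm moves only by the shell command python3 -m jog 'ROWS' [FORCE]. ROWS is JSON, a list of rows, each an object of numbers: "fingers": the finger opening in m, from 0 to 0.0854; "x", "y", "z": the shift along the tool's x, y, z in m; "twist": the turn about the tool's z in degrees. In form: [{"fingers": .., "x": .., "y": .., "z": .., "twist": ..}, ...]. A call has 1 to 10 rows; each row shifts and turns the commanded pose from where the row before left it, along the tool's axes as they then stand; what a row does not reach is not made up. A row lasts 1/8 s, in which the tool goes at most 62.5 mm and 10.7 degrees, less where a joint would pass 70% of its speed; a pose out of reach is approached as far as the arm can. A call with a gripper value outside its range is refused whole. The fingers move at their own pace and stop on an object; FORCE is the grip in N (left out, the last holds). Time passes only in rows, so rows that do not move let the fingers close. It gives the time, the measured TCP pose, the force and the opening at its end, in the units of the state.
- get_obs(): the state, without advancing time (a new reading comes with each control period).
- capture(name): name is "side" or "top" or "wrist"; returns a dict with "img" (384x512x3 uint8, red, green, blue), "range_z" (384x512 float32, mm along the optical axis (not along the pixel's ray), 0 where there is no reading), "fx", "fy", "cx", "cy" (pixels), "eye" and "rotation" of the camera in the world; the wrist camera has in their place "hand_eye" (4x4, takes a point from camera to tool coordinates, whose origin is the TCP and whose axes are the flange's). Camera axes: x right, y down, z forward; pixel columns grow to the right and rows downward; lengths in mm; the calibration is good to about 2 mm. The wrist camera is an equidistant fisheye: a pixel r from the principal point sees the ray r / f radians off the axis. A picture is of the moment at which its call begins: read the wrist's pose just before it.
- sign_off(): hands the job in, once; it reports no verdict.
The state is a dict: "time": time; "q": joint angles; "joint_velocities": joint speeds; "effort": joint torques, N m; "tool_pos": TCP position; "tool_rot": TCP orientation; "ft_force": force on the tool from outside, world axes, zero at the start; "ft_torque": the same for the moment, N m; "finger_gap": finger opening in mm.
Only numpy, scipy, OpenCV 4.12 (cv2) and the standard library are available. Lean on these libraries where they do the work, as an engineer would, in place of code of your own. Each camera call takes 0.05 s, during which the arm holds its last target. There are 200 camera calls.

## Task

Pull the red-headed pin out of the staple on the wooden sample case and lay it in the small white tray, then lift the lid off and lay it flat, right way up, in the middle of the cork mat. Then take the blue and the yellow glazed tiles from under the front rail of the drying rack and lay each flat in the case compartment lined with its own colour. Set the tiles down gently without dropping them, and leave the unglazed tile and everything else on the table where it is.

Things in the scene. Friction and masses are not known exactly. Their poses are not given: they have to be found in the camera images.
- case: fixed wooden case under the lid, 130 (x) x 236 (y) x 42 mm high; origin under its centre, +x away from the robot. Walls and the middle divider (at y = 0) 6 mm thick, all 42 mm high; compartments 118 x 109 mm centred at y = +-57.5 mm, their floor 15 mm above the table. A 4 mm wire staple (upside-down U, legs at x = 38, 58 mm, y = 0, top 68 mm up) passes through the lid's slot
- liner_blue: fixed blue floor plate of one compartment (either one), 116 x 107 x 3 mm; origin at the centre of its underside, 12 mm above the table; axes as the case
- liner_yellow: fixed yellow floor plate of the other compartment, same size and axes
- pin_head (a point): centre of the pin's upright red head, 14 (x) x 12 (y) x 32 mm tall. From its foot (rod axis 12 mm below this point) an 8 mm steel rod runs 60 mm to the pin's -y. It starts lying loose on the lid, head centre 68 mm above the table, the rod along the case's y through the staple with 4 mm play; 30 mm straight along its own +y frees it. 40 g
- lid_handle (a point): centre of the lid's wooden handle, 16 (x) x 70 (y) x 28 mm tall, starting 66 mm above the table. The loose lid is 134 (x) x 240 (y) x 10 mm; its middle is 8 mm to +x of this point, its underside 24 mm below. A slot clears the staple: lift straight up 30 mm or more before moving sideways. Axes start as the case's. About 220 g
- tray: fixed shallow white tray for the pin, 112 mm (x) by 102 mm (y), 18 mm high, walls and floor 5 mm; origin under its centre
- mat: fixed cork mat for the lid, 165 mm (x) by 265 mm (y), 4 mm thick; origin under its centre
- rack: fixed slatted wooden drying rack; origin on the table below its front rail, +x away from the robot. The rail (18 mm wide, 468 mm long in y) is 200 to 214 mm above the table, over the near part of the tiles; slats run back to x = 150 mm; posts at y = +-225 mm. To reach under it the tool must lean, its wrist nearer the robot than its tips
- tile_blue_centre (a point): centre of the glossy blue test tile, 70 mm (x) by 50 mm (y) by 8 mm thick, lying flat on the table with its centre 15 to 28 mm behind the line of the front rail, its x roughly along the rack's x. About 60 g
- tile_yellow_centre (a point): centre of the yellow test tile, same size and way of lying, about 60 g
- tile_plain_centre (a point): centre of the unglazed pinkish tile, same size, lying in the same row; it stays where it is. The three tiles lie in any order about 115 mm apart
- clay_tool: bystander: yellow-handled clay tool lying flat, 12 mm wide, 140 mm long along its y, 10 mm high; origin under the middle of the 90 mm handle
- glaze_jar: bystander: white jar with a green cap, 56 mm across, 70 mm high
- wood_rib: bystander: flat dark wooden shaping rib, 35 x 60 x 7 mm
- water_cup: bystander: clear cup, 70 mm across, 80 mm high
- guide_stick: bystander: flat plywood stick, 30 x 140 x 9 mm, long along its y
Mind the look-alikes: they are no part of the job. What is shaped like the part that bears pin_head but green or purple is not meant.

How it is judged:
By the outcome, as a careful person would: the job done as asked, in the order asked, and still so for the second after the job is handed in, with the robot touching nothing.
It also fails if it takes over 72 s, if anything falls off the work surface, if the arm or the gripper's body presses on something with over 40 N, if the wrist force passes 120 N, or if a joint passes its speed limit or range.

## Working session

There is one attempt and no reset: what is moved stays moved. The work goes in short steps, Python scripts to look and compute and a shell command to move; the robot and the scene stay as the last step left them, time stands still between calls to the robot, and variables do not carry over. Pictures are saved under pics/ and viewed, about 8 in all and at most 12, crops included, and the job is handed in when it is done.

```bash
mkdir -p pics; ls
cat > h.py <<'E'
import numpy as np, cv2
from rig import get_obs, capture
from scipy.spatial.transform import Rotation as R
def snap(name):
    o=get_obs(); c=capture(name); c['obs']=o
    np.save(f'{name}.npy',c,allow_pickle=True); return c
def load(name): return np.load(f'{name}.npy',allow_pickle=True).item()
def pt(c,u,v,n=1):
    u,v=int(round(u)),int(round(v))
    w=c['range_z'][v-n:v+n+1,u-n:u+n+1]; z=np.median(w[w>0]) if (w>0).any() else np.nan
    return ray(c,u,v,z=z)
def ray(c,u,v,z=None,h=None):
    # point at optical depth z, or where the ray meets height h
    x,y=(u-c['cx'])/c['fx'],(v-c['cy'])/c['fy']
    if 'hand_eye' in c:
        r=np.hypot(x,y); s=np.sin(r)/r if r>1e-9 else 1.; d=np.array([x*s,y*s,np.cos(r)])
        H=np.array(c['hand_eye']); T=R.from_quat(c['obs']['tool_rot']).as_matrix()
        M=T@H[:3,:3]; e=np.array(c['obs']['tool_pos'])+T@H[:3,3]
    else:
        d=np.array([x,y,1.]); M=np.array(c['rotation']); e=np.array(c['eye'])
    if z is not None: return e+M@(d*z/d[2])
    w=M@d; return e+w*(h-e[2])/w[2]
E
python3 - <<'E'
from h import *
for n in('side','top'):
    c=snap(n); cv2.imwrite(f'pics/{n}0.png',cv2.resize(c['img'][:,:,::-1],(800,600))); print(n,c['eye'],c['rotation'],c['fx'])
o=get_obs();print(o)
E
```

```text
pics
side [ 489.13851034 1309.78586276  818.52787643] [-0.03177701  0.86450889 -0.50148401  0.01133088] 464.1155191451267
top [ 404.63802003    7.9720042  1292.00085439] [ 0.71221096 -0.69858613  0.04863427 -0.04865881] 421.19549676752445
{'time': 0.1, 'q': array([-1.34701442e+00,  1.50945774e-01,  1.43794508e+00, -3.50629827e-05,
        1.55379552e+00, -1.33994633e-01]), 'joint_velocities': array([ 0.00087746, -0.00129492, -0.00116332, -0.00139836,  0.00165133,
        0.00028792]), 'effort': array([ 6.21921979e-03, -7.14383197e+01, -5.71795714e+01, -2.04467838e-04,
        7.06122039e-03,  3.70524322e-05]), 'tool_pos': array([ 201.28581237, -538.38647829,  230.7411553 ]), 'tool_rot': array([ 9.84041915e-01,  1.77935972e-01, -4.20533937e-05, -5.45521750e-04]), 'ft_force': array([-0.10427109, -0.40495631, -0.07582006]), 'ft_torque': array([-0.00727929, -0.0427784 ,  0.02112981]), 'finger_gap': 85.2733525211252}
```

View pics/top0.png

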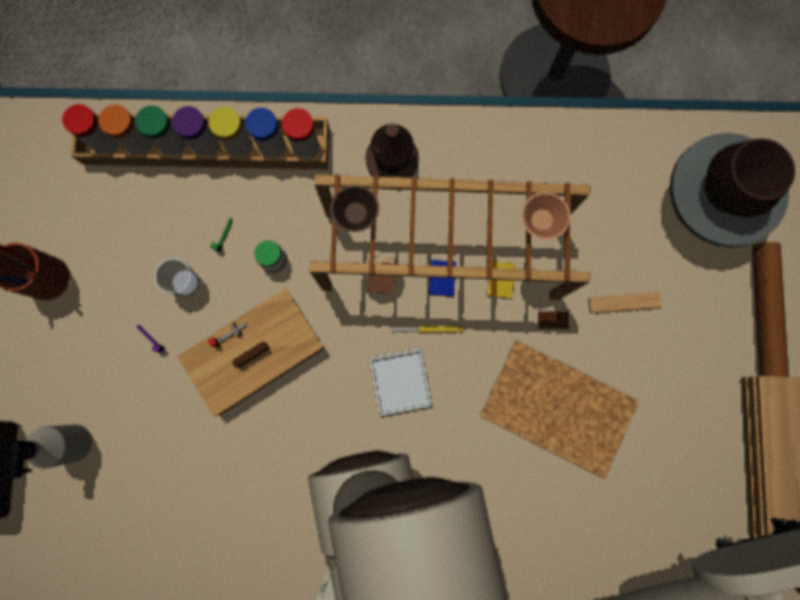

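View pics/side0.png

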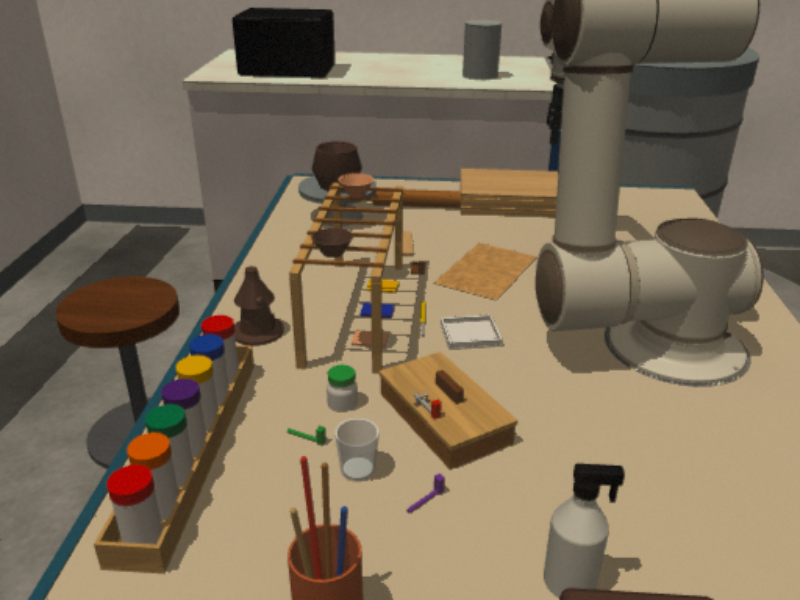

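```bash
sed -i "s/M=np.array(c\['rotation'\])/M=R.from_quat(c['rotation']).as_matrix()/" h.py
cat >> h.py <<'E'
def cloud(c):
    v,u=np.mgrid[:384,:512]; z=c['range_z']
    x,y=(u-c['cx'])/c['fx'],(v-c['cy'])/c['fy']
    P=np.stack([x*z,y*z,z],-1)@R.from_quat(c['rotation']).as_matrix().T+np.array(c['eye']); P[z<=0]=np.nan
    return P
def rect(P,m):
    n,l,s,_=cv2.connectedComponentsWithStats(m.astype(np.uint8))
    if n<2: return None
    k=1+np.argmax(s[1:,4]); q=P[l==k]; q=q[~np.isnan(q).any(1)]
    (a,b),(w,h),t=cv2.minAreaRect(q[:,:2].astype(np.float32))
    return np.round([a,b,w,h,t,np.median(q[:,2]),len(q)],1)
E
python3 - <<'E'
from h import *
c=load('top');P=cloud(c);I=c['img'];hsv=cv2.cvtColor(I,cv2.COLOR_RGB2HSV);H,S,V=[hsv[...,i].astype(int) for i in range(3)]
u=np.arange(512)[None]*800/512+0*H; v=np.arange(384)[:,None]*800/512+0*H
box=lambda a,b,d,e:(u>a)&(u<b)&(v>d)&(v<e)
Z=P[...,2]
print('table z',np.nanmedian(Z[box(250,300,450,550)]))
print('lid',rect(P,box(165,340,280,425)&(Z>40)&(Z<62)))
print('handle',rect(P,box(230,280,330,375)&(Z>70)))
print('red',rect(P,box(195,235,325,360)&((H<6)|(H>172))&(S>170)))
print('tray',rect(P,box(360,440,340,425)&(S<60)&(V>120)))
print('mat',rect(P,box(470,650,330,485)&(H>8)&(H<17)&(S>130)))
print('blue',rect(P,box(420,465,255,305)&(H>105)&(H<130)&(S>150)))
print('yel',rect(P,box(480,525,255,305)&(H>20)&(H<35)&(S>180)))
print('plain',rect(P,box(355,405,275,305)&(H<14)&(S>80)&(V>80)&(Z<40)))
print('rail',rect(P,box(300,600,250,290)&(Z>190)&(Z<230)))
print('tool',rect(P,box(415,470,320,335)&(H>20)&(H<35)&(S>180)))
for n,p in dict(jar=(268,252),cup=(172,275),rib=(553,320),stick=(625,302),bowl=(355,210)).items(): print(n,pt(c,p[0]*.64,p[1]*.64).round())
a=cv2.resize(I[160:310,110:420],(800,387),interpolation=cv2.INTER_CUBIC)
s=load('side')['img'];b=cv2.resize(s[215:300,220:360],(350,212),interpolation=cv2.INTER_CUBIC);b2=cv2.resize(s[165:270,170:320],(303,212),interpolation=cv2.INTER_CUBIC)
o=np.zeros((600,800,3),np.uint8);o[:387]=a;o[388:,:350]=b;o[388:,360:663]=b2
cv2.imwrite('pics/crop1.png',o[:,:,::-1])
E
```

```text
table z 0.627940677985066
lid [ 479.7  282.   135.1  240.8   34.1   53.  3538. ]
handle [473.1 276.6  16.3  70.   33.5  80.5 148. ]
red [494.9 344.2  12.1   8.7  41.   82.6  18. ]
tray [ 432.4   -2.5  116.2  107.7   11.7    6.1 1320. ]
mat [ 3.854e+02 -3.117e+02  2.613e+02  1.606e+02  6.450e+01  4.300e+00
  4.453e+03]
blue [619.5 -81.4  46.   32.6  89.4   8.6 154. ]
yel [ 616.3 -193.2   53.3   36.8   88.2    8.9  107. ]
plain [620.2  38.7  33.   46.4   1.3   8.8 152. ]
rail [ 623.4  -80.2  467.1   49.9   89.4  214.9 1611. ]
tool [535.1 -79.2   7.5  82.2   1.1  10.8  78. ]
jar [668. 250.  70.]
cup [629. 448.  20.]
rib [ 555. -302.    9.]
stick [ 595. -444.    9.]
bowl [708.  79. 229.]
```

View pics/crop1.png

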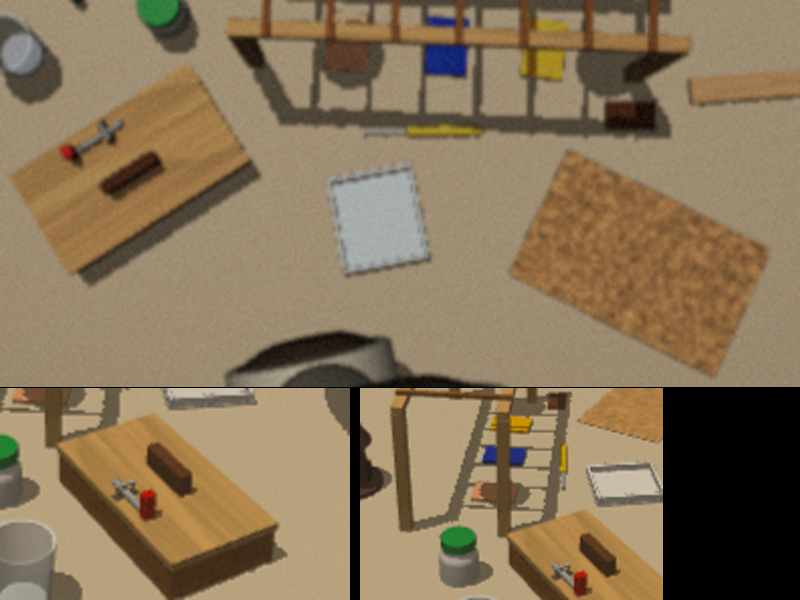

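The red-headed pin is at top-picture (213,341): it lies on the lid with its rod through the staple. The look-alikes are the green one at (222,236) and the purple one at (152,340), both loose on the table. The lid, handle, tray, mat and tiles all match the sizes given. The jog rows have no tilt, so I'll probably have to draw the tiles out from under the rail first.

```bash
cat >> h.py <<'E'
def phi(o): 
    x=R.from_quat(o['tool_rot']).as_matrix()[:,0]; return np.degrees(np.arctan2(x[1],x[0]))
def go(x,y,z,f=None):
    o=get_obs(); p=phi(o); f=p if f is None else f; d=np.array([x,y,z])-o['tool_pos']
    for n,a in(('now',p),('after',f)):
        a=np.radians(a); print(n,'x %.1f y %.1f z %.1f'%(d[0]*np.cos(a)+d[1]*np.sin(a),d[0]*np.sin(a)-d[1]*np.cos(a),-d[2]))
    print('twist %.1f'%((p-f+180)%360-180), 'phi %.1f'%p,'t %.2f'%o['time'],o['tool_pos'].round(1),'gap %.1f'%o['finger_gap'],'F',o['ft_force'].round(1),'q',o['q'].round(2))
E
python3 - <<'E'
from h import *
go(495,344,190,123.7)
c=load('top');P=cloud(c)
for u in(330,420,470,510,560):
    col=P[:,int(u*.64)]; k=[i for i in range(160,188) if 195<col[i,2]<225]; print(u,col[k][:,:3].round(0).tolist()[::3])
cw=capture('wrist'); print(np.array(cw['hand_eye']).round(3),cw['fx'],cw['cx'],cw['cy'])
E
python3 -m jog; python3 -m jog --help
```

```text
now x 584.1 y -723.7 z 40.7
after x 571.1 y 733.9 z 40.7
twist -103.2 phi 20.5 t 0.10 [ 201.3 -538.4  230.7] gap 85.3 F [-0.1 -0.4 -0.1] q [-1.35  0.15  1.44 -0.    1.55 -0.13]
330 [[633.0, 119.0, 220.0], [625.0, 119.0, 221.0], [616.0, 118.0, 222.0], [609.0, 118.0, 221.0]]
420 [[619.0, -29.0, 213.0], [611.0, -30.0, 210.0], [603.0, -30.0, 213.0]]
470 [[617.0, -113.0, 215.0], [610.0, -113.0, 213.0], [602.0, -113.0, 214.0]]
510 [[616.0, -181.0, 212.0], [608.0, -180.0, 214.0], [600.0, -181.0, 212.0]]
560 [[615.0, -264.0, 215.0], [607.0, -263.0, 215.0], [599.0, -264.0, 213.0]]
[[-0.00000e+00 -9.56000e-01 -2.94000e-01  7.51990e+01]
 [ 1.00000e+00 -0.00000e+00  0.00000e+00 -8.10000e-02]
 [-0.00000e+00 -2.94000e-01  9.56000e-01 -1.44202e+02]
 [ 0.00000e+00  0.00000e+00  0.00000e+00  1.00000e+00]] 297.3186396354542 260.45194202245034 191.1887303890661invalid input
invalid input: not JSON, or not a number
```

```bash
python3 -m jog '[{"x":0.036,"y":-0.045},{"x":0.036,"y":-0.045},{"x":0.036,"y":-0.045},{"x":0.036,"y":-0.045},{"x":0.036,"y":-0.045},{"x":0.036,"y":-0.045},{"x":0.036,"y":-0.045},{"x":0.036,"y":-0.045},{"x":0.036,"y":-0.045},{"x":0.036,"y":-0.045}]'
python3 -m jog '[{"x":0.036,"y":-0.045},{"x":0.036,"y":-0.045},{"x":0.036,"y":-0.045},{"x":0.036,"y":-0.045},{"x":0.036,"y":-0.045},{"twist":-10.3,"z":0.008},{"twist":-10.3,"z":0.008},{"twist":-10.3,"z":0.008},{"twist":-10.3,"z":0.008},{"twist":-10.3,"z":0.008}]'
python3 -m jog '[{"twist":-10.3},{"twist":-10.3},{"twist":-10.3},{"twist":-10.3},{"twist":-10.3,"fingers":0.045}]' 60
python3 - <<'E'
from h import *
go(495,344,190,123.7)
E
```

```text
now x 584.1 y -723.7 z 40.8
after x 571.2 y 733.9 z 40.8
twist -103.2 phi 20.5 t 0.15 [ 201.3 -538.4  230.8] gap 85.8 F [-0.1 -0.4 -0. ] q [-1.35  0.15  1.44  0.    1.55 -0.13]invalid input at $[0]: expected keys fingers, x, y, z, twist
invalid input at $[0]: expected keys fingers, x, y, z, twist
invalid input at $[0]: expected keys fingers, x, y, z, twist
```

```bash
python3 -m jog '[{"fingers":0.085,"x":0.036,"y":-0.045,"z":0,"twist":0},{"fingers":0.085,"x":0.036,"y":-0.045,"z":0,"twist":0},{"fingers":0.085,"x":0.036,"y":-0.045,"z":0,"twist":0},{"fingers":0.085,"x":0.036,"y":-0.045,"z":0,"twist":0},{"fingers":0.085,"x":0.036,"y":-0.045,"z":0,"twist":0},{"fingers":0.085,"x":0.036,"y":-0.045,"z":0,"twist":0},{"fingers":0.085,"x":0.036,"y":-0.045,"z":0,"twist":0},{"fingers":0.085,"x":0.036,"y":-0.045,"z":0,"twist":0},{"fingers":0.085,"x":0.036,"y":-0.045,"z":0,"twist":0},{"fingers":0.085,"x":0.036,"y":-0.045,"z":0,"twist":0}]'
python3 -m jog '[{"fingers":0.085,"x":0.036,"y":-0.045,"z":0,"twist":0},{"fingers":0.085,"x":0.036,"y":-0.045,"z":0,"twist":0},{"fingers":0.085,"x":0.036,"y":-0.045,"z":0,"twist":0},{"fingers":0.085,"x":0.036,"y":-0.045,"z":0,"twist":0},{"fingers":0.085,"x":0.036,"y":-0.045,"z":0,"twist":0},{"fingers":0.045,"x":0,"y":0,"z":0.008,"twist":-10.3},{"fingers":0.045,"x":0,"y":0,"z":0.008,"twist":-10.3},{"fingers":0.045,"x":0,"y":0,"z":0.008,"twist":-10.3},{"fingers":0.045,"x":0,"y":0,"z":0.008,"twist":-10.3},{"fingers":0.045,"x":0,"y":0,"z":0.008,"twist":-10.3}]'
python3 -m jog '[{"fingers":0.045,"x":0,"y":0,"z":0,"twist":-10.3},{"fingers":0.045,"x":0,"y":0,"z":0,"twist":-10.3},{"fingers":0.045,"x":0,"y":0,"z":0,"twist":-10.3},{"fingers":0.045,"x":0,"y":0,"z":0,"twist":-10.3},{"fingers":0.045,"x":0,"y":0,"z":0,"twist":-10.3}]' 60
python3 - <<'E'
from h import *
go(495,344,190,123.7)
c=snap('wrist'); s=snap('side')
cv2.imwrite('pics/w1.png',np.hstack([cv2.resize(c['img'],(400,300)),cv2.resize(s['img'],(400,300))])[:,:,::-1])
E
```

```text
time: 1.4
tool_pos: [381.0, 11.0, 231.5]
tool_rot: [0.984, 0.178, 0.0, 0.0]
ft_force: [1.2, -1.5, 0.8]
finger_gap: 84.8
time: 2.65
tool_pos: [470.6, 282.8, 190.8]
tool_rot: [0.807, 0.59, -0.0, -0.0]
ft_force: [0.6, -0.2, -0.3]
finger_gap: 44.8
time: 3.28
tool_pos: [470.6, 282.8, 191.1]
tool_rot: [0.471, 0.882, -0.0, -0.0]
ft_force: [-0.5, -0.8, -0.3]
finger_gap: 45.1
now x 37.3 y 54.3 z 1.1
after x 37.4 y 54.2 z 1.1
twist 0.1 phi 123.8 t 3.27 [470.6 282.8 191.1] gap 45.1 F [-0.5 -0.8 -0.3] q [ 0.4   0.11  1.56  0.    1.47 -0.19]
```

View pics/w1.png

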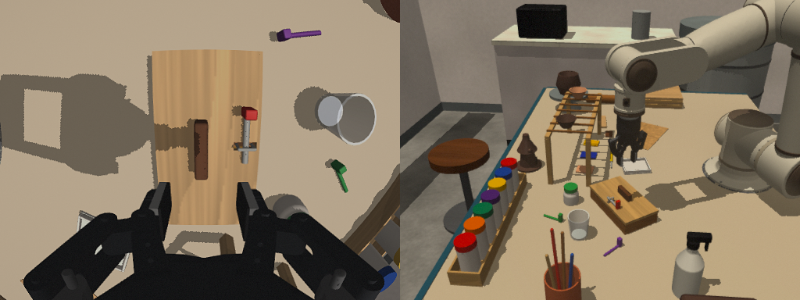

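The red head is at wrist-picture (249,113) in the half image, with the rod running through the staple at (245,145) and the handle at (201,150).

```bash
cat >> h.py <<'E'
def wcloud(c):
    v,u=np.mgrid[:384,:512]; x,y=(u-c['cx'])/c['fx'],(v-c['cy'])/c['fy']; r=np.hypot(x,y)+1e-9; s=np.sin(r)/r
    d=np.stack([x*s,y*s,np.cos(r)],-1); P=d*(c['range_z']/d[...,2])[...,None]
    H=np.array(c['hand_eye']); T=R.from_quat(c['obs']['tool_rot']).as_matrix()
    Q=(P@H[:3,:3].T+H[:3,3])@T.T+c['obs']['tool_pos']; Q[c['range_z']<=0]=np.nan; return Q
E
python3 - <<'E'
from h import *
c=load('wrist');P=wcloud(c);hsv=cv2.cvtColor(c['img'],cv2.COLOR_RGB2HSV).astype(int);H,S,V=hsv[...,0],hsv[...,1],hsv[...,2];Z=P[...,2]
v,u=np.mgrid[:384,:512]; b=lambda a,e,d,f:(u>a)&(u<e)&(v>d)&(v<f)
print('lid',rect(P,b(180,345,55,240)&(Z>40)&(Z<60)))
print('handle',rect(P,b(240,275,140,240)&(Z>74)))
red=b(300,340,125,165)&((H<8)|(H>170))&(S>150)
print('red all',rect(P,red),'top',rect(P,red&(Z>79)), np.nanmax(Z[red]))
rod=b(305,325,150,215)&(Z>56)&(Z<66)&(S<90); q=P[rod]
print('rod n',len(q)); l=cv2.fitLine(q[:,:2].astype(np.float32),cv2.DIST_HUBER,0,.01,.01).ravel(); print(l,np.degrees(np.arctan2(l[1],l[0])),np.median(q[:,2]))
st=b(290,340,150,220)&(Z>66)&(S<90); print('staple',np.nanmedian(P[st],0))
E
```

```text
lid [  461.6   305.2   135.2   178.6    34.     53.6 21562. ]
handle [ 471.6  275.4   15.3   68.9   34.1   81.4 1269. ]
red all [496.1 345.6  21.   11.8  34.6  84.9 305. ] top [493.2 343.6  14.   11.6  35.7  85.3 220. ] 87.37645090626921
rod n 434
[  0.5603125  -0.8282813 512.8565    313.3897   ] -55.922585 61.001112586511496
staple [518.57256823 306.25773403  69.20256689]
```

Run:
```python
from h import *
go(493.2,343.6,58,124.0)
```

```text
now x 38.2 y 52.5 z 133.2
after x 37.8 y 52.7 z 133.2
twist -0.3 phi 123.7 t 3.38 [470.7 282.7 191.2] gap 44.8 F [-0.4  0.1  0.1] q [ 0.4   0.11  1.56  0.    1.47 -0.19]
```

```bash
python3 -m jog '[{"fingers":0.038,"x":0.0382,"y":0.0262,"z":0,"twist":-0.3},{"fingers":0.038,"x":0,"y":0.0262,"z":0.02,"twist":0},{"fingers":0.038,"x":0,"y":0,"z":0.04,"twist":0},{"fingers":0.038,"x":0,"y":0,"z":0.04,"twist":0},{"fingers":0.038,"x":0,"y":0,"z":0.023,"twist":0},{"fingers":0.038,"x":0,"y":0,"z":0.010,"twist":0},{"fingers":0.0,"x":0,"y":0,"z":0,"twist":0},{"fingers":0.0,"x":0,"y":0,"z":0,"twist":0},{"fingers":0.0,"x":0,"y":0,"z":0,"twist":0}]' 40
python3 - <<'E'
from h import *
go(493.2,343.6,58,124.0)
E
```

```text
time: 4.5
tool_pos: [493.7, 343.9, 59.3]
tool_rot: [0.471, 0.882, 0.001, 0.0]
ft_force: [-0.5, 0.4, -0.4]
finger_gap: 12.7
now x -0.0 y -0.6 z 1.3
after x -0.0 y -0.6 z 1.3
twist -0.2 phi 123.8 t 4.50 [493.7 343.9  59.3] gap 12.7 F [-0.5  0.4 -0.4] q [ 0.48  0.32  1.59  0.    1.23 -0.11]
```

```bash
python3 -m jog '[{"fingers":0.0,"x":0,"y":0,"z":-0.001,"twist":0},{"fingers":0.0,"x":0.01,"y":0,"z":0,"twist":0},{"fingers":0.0,"x":0.015,"y":0,"z":0,"twist":0},{"fingers":0.0,"x":0.015,"y":0,"z":0,"twist":0},{"fingers":0.0,"x":0.012,"y":0,"z":0,"twist":0},{"fingers":0.0,"x":0,"y":0,"z":-0.03,"twist":0},{"fingers":0.0,"x":0,"y":0,"z":-0.05,"twist":0}]'
python3 - <<'E'
from h import *
go(432.4,-2.5,130)
c=snap('wrist'); t=snap('top')
cv2.imwrite('pics/w2.png',np.hstack([cv2.resize(c['img'],(400,300)),cv2.resize(t['img'][160:310,90:290],(400,300))])[:,:,::-1])
E
```

```text
time: 5.38
tool_pos: [463.1, 387.1, 138.8]
tool_rot: [0.471, 0.882, -0.001, -0.001]
ft_force: [0.9, -0.1, 0.3]
finger_gap: 13.2
now x -306.5 y -242.5 z 8.8
after x -306.5 y -242.5 z 8.8
twist 0.0 phi 123.8 t 5.38 [463.1 387.1 138.8] gap 13.2 F [ 0.9 -0.1  0.3] q [ 0.57  0.26  1.5   0.    1.39 -0.02]
```

View pics/w2.png

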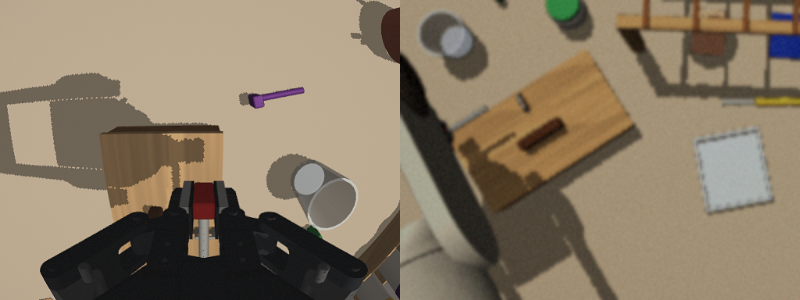

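Pin out: the staple at (522,102) in the crop is now bare, and the rod hangs level under the fingers.

```bash
python3 -m jog '[{"fingers":0.0,"x":-0.0348,"y":-0.0289,"z":0,"twist":0},{"fingers":0.0,"x":-0.0348,"y":-0.0289,"z":0,"twist":0},{"fingers":0.0,"x":-0.0348,"y":-0.0289,"z":0,"twist":0},{"fingers":0.0,"x":-0.0348,"y":-0.0289,"z":0,"twist":0},{"fingers":0.0,"x":-0.0348,"y":-0.0289,"z":0,"twist":0},{"fingers":0.0,"x":-0.0348,"y":-0.0289,"z":0,"twist":0},{"fingers":0.0,"x":-0.0348,"y":-0.0289,"z":0,"twist":0},{"fingers":0.0,"x":-0.0348,"y":-0.0289,"z":0,"twist":0},{"fingers":0.0,"x":0,"y":0,"z":0.04,"twist":10.5},{"fingers":0.0,"x":0,"y":0,"z":0.04,"twist":10.5}]'
python3 - <<'E'
from h import *
go(426,27,13)
E
```

```text
time: 6.72
tool_pos: [427.3, 26.7, 58.5]
tool_rot: [0.627, 0.779, 0.0, 0.001]
ft_force: [-0.3, 0.2, -1.1]
finger_gap: 13.2
now x 0.6 y -1.2 z 45.5
after x 0.6 y -1.2 z 45.5
twist 0.0 phi 102.4 t 6.72 [427.3  26.7  58.5] gap 13.2 F [-0.3  0.2 -1.1] q [-0.12 -0.03  1.99  0.    1.17 -0.33]
```

```bash
python3 -m jog '[{"fingers":0.0,"x":0,"y":0,"z":0.03,"twist":0},{"fingers":0.0,"x":0,"y":0,"z":0.010,"twist":0},{"fingers":0.0,"x":0,"y":0,"z":0.004,"twist":0},{"fingers":0.0,"x":0,"y":0,"z":0.001,"twist":0}]'
python3 - <<'E'
from h import *
go(426,27,13)
E
```

```text
time: 7.22
tool_pos: [427.7, 27.0, 15.1]
tool_rot: [0.624, 0.782, 0.0, 0.0]
ft_force: [-0.1, 0.4, 0.4]
finger_gap: 13.1
now x 0.3 y -1.6 z 2.1
after x 0.3 y -1.6 z 2.1
twist 0.0 phi 102.8 t 7.22 [427.7  27.   15.1] gap 13.1 F [-0.1  0.4  0.4] q [-0.12  0.03  2.03  0.    1.07 -0.34]
```

```bash
python3 -m jog '[{"fingers":0.0,"x":0,"y":0,"z":0.0015,"twist":0},{"fingers":0.0,"x":0,"y":0,"z":0.0005,"twist":0},{"fingers":0.0,"x":0,"y":0,"z":0,"twist":0}]'
python3 -m jog '[{"fingers":0.02,"x":0,"y":0,"z":0,"twist":0},{"fingers":0.03,"x":0,"y":0,"z":0,"twist":0},{"fingers":0.03,"x":0,"y":0,"z":0,"twist":0},{"fingers":0.03,"x":0,"y":0,"z":-0.03,"twist":0},{"fingers":0.04,"x":0,"y":0,"z":-0.05,"twist":0},{"fingers":0.04,"x":0,"y":0,"z":-0.05,"twist":0},{"fingers":0.04,"x":0,"y":0,"z":-0.03,"twist":0}]'
python3 - <<'E'
from h import *
go(471.6,275.4,175,124)
E
```

```text
time: 7.6
tool_pos: [427.2, 26.9, 12.5]
tool_rot: [0.624, 0.782, 0.0, 0.0]
ft_force: [0.6, 0.4, -1.2]
finger_gap: 13.1
time: 8.48
tool_pos: [427.5, 26.9, 174.8]
tool_rot: [0.624, 0.782, 0.001, 0.001]
ft_force: [-0.5, -0.1, 0.1]
finger_gap: 39.6
now x 232.6 y 98.1 z -0.2
after x 181.4 y 175.5 z -0.2
twist -21.2 phi 102.8 t 8.47 [427.5  26.9 174.8] gap 39.6 F [-0.5 -0.1  0.1] q [-0.12 -0.14  1.84  0.    1.43 -0.34]
```

```bash
python3 -m jog '[{"fingers":0.04,"x":0.0466,"y":0.0196,"z":0,"twist":0},{"fingers":0.04,"x":0.0466,"y":0.0196,"z":0,"twist":0},{"fingers":0.04,"x":0.0466,"y":0.0196,"z":0,"twist":0},{"fingers":0.04,"x":0.0466,"y":0.0196,"z":0,"twist":0},{"fingers":0.04,"x":0.0466,"y":0.0196,"z":0,"twist":0},{"fingers":0.04,"x":0,"y":0,"z":0.02,"twist":-10.6},{"fingers":0.04,"x":0,"y":0,"z":0.02,"twist":-10.6},{"fingers":0.04,"x":0,"y":0,"z":0,"twist":0}]'
python3 - <<'E'
from h import *
go(472,275.8,58,124)
t=snap('top'); cv2.imwrite('pics/t3.png',cv2.resize(t['img'][210:275,230:290],(480,520),interpolation=cv2.INTER_CUBIC)[:,:,::-1])
E
```

```text
time: 9.48
tool_pos: [470.4, 275.7, 131.1]
tool_rot: [0.47, 0.883, -0.001, -0.001]
ft_force: [0.2, 0.9, 0.1]
finger_gap: 40.4
now x -0.8 y 1.4 z 73.1
after x -0.8 y 1.4 z 73.1
twist -0.0 phi 124.0 t 9.47 [470.4 275.7 131.1] gap 40.4 F [0.2 0.9 0.1] q [ 0.39  0.15  1.65  0.    1.35 -0.2 ]
```

View pics/t3.png

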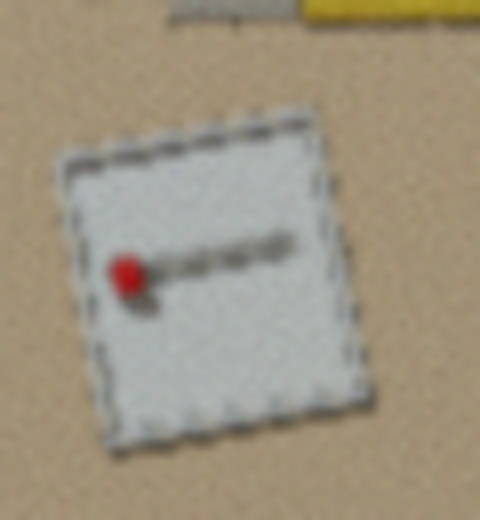

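The pin lies in the tray: head at (127,275), rod to (290,245), all inside the walls. Next is the lid.

```bash
python3 -m jog '[{"fingers":0.04,"x":-0.0008,"y":0.0014,"z":0.03,"twist":0},{"fingers":0.04,"x":0,"y":0,"z":0.03,"twist":0},{"fingers":0.04,"x":0,"y":0,"z":0.012,"twist":0},{"fingers":0,"x":0,"y":0,"z":0,"twist":0},{"fingers":0,"x":0,"y":0,"z":0,"twist":0},{"fingers":0,"x":0,"y":0,"z":0,"twist":0}]' 80
python3 -m jog '[{"fingers":0,"x":0,"y":0,"z":-0.01,"twist":0},{"fingers":0,"x":0,"y":0,"z":-0.03,"twist":0},{"fingers":0,"x":0,"y":0,"z":-0.03,"twist":0},{"fingers":0,"x":0,"y":0,"z":0,"twist":0}]'
python3 - <<'E'
from h import *
go(472,275.8,58,-25.5+90)
E
```

```text
time: 10.28
tool_pos: [473.3, 276.2, 61.7]
tool_rot: [0.47, 0.883, 0.001, 0.001]
ft_force: [-0.8, -1.2, 8.0]
finger_gap: 14.3
time: 10.78
tool_pos: [473.6, 276.4, 133.0]
tool_rot: [0.47, 0.883, 0.002, 0.001]
ft_force: [0.2, -0.1, -2.7]
finger_gap: 14.5
now x 0.4 y -1.7 z 75.0
after x -1.3 y -1.2 z 75.0
twist 59.5 phi 124.0 t 10.78 [473.6 276.4 133. ] gap 14.5 F [ 0.2 -0.1 -2.7] q [ 0.39  0.15  1.64  0.    1.35 -0.21]
```

```bash
python3 -m jog '[{"fingers":0,"x":-0.0166,"y":-0.01562,"z":0,"twist":0},{"fingers":0,"x":-0.0332,"y":-0.03124,"z":0,"twist":0},{"fingers":0,"x":-0.0332,"y":-0.03124,"z":0,"twist":0},{"fingers":0,"x":-0.0332,"y":-0.03124,"z":0,"twist":0},{"fingers":0,"x":-0.0332,"y":-0.03124,"z":0,"twist":0},{"fingers":0,"x":-0.0332,"y":-0.03124,"z":0,"twist":0},{"fingers":0,"x":-0.0332,"y":-0.03124,"z":0,"twist":0},{"fingers":0,"x":-0.0332,"y":-0.03124,"z":0,"twist":0},{"fingers":0,"x":-0.0332,"y":-0.03124,"z":0,"twist":0},{"fingers":0,"x":-0.0332,"y":-0.03124,"z":0,"twist":0}]'
python3 -m jog '[{"fingers":0,"x":-0.0332,"y":-0.03124,"z":0,"twist":0},{"fingers":0,"x":-0.0332,"y":-0.03124,"z":0,"twist":0},{"fingers":0,"x":-0.0332,"y":-0.03124,"z":0,"twist":0},{"fingers":0,"x":-0.0166,"y":-0.01562,"z":0,"twist":5},{"fingers":0,"x":0,"y":0,"z":0,"twist":10},{"fingers":0,"x":0,"y":0,"z":0,"twist":10},{"fingers":0,"x":0,"y":0,"z":0,"twist":10},{"fingers":0,"x":0,"y":0,"z":0,"twist":10},{"fingers":0,"x":0,"y":0,"z":0,"twist":10},{"fingers":0,"x":0,"y":0,"z":0,"twist":4.5}]'
python3 -m jog '[{"fingers":0,"x":0,"y":0,"z":0.03,"twist":0},{"fingers":0,"x":0,"y":0,"z":0.03,"twist":0},{"fingers":0,"x":0,"y":0,"z":0,"twist":0}]'
python3 - <<'E'
from h import *
go(378.2,-308.3,24,64.5)
c=snap('wrist');P=wcloud(c);t=snap('top')
cv2.imwrite('pics/w4.png',np.hstack([cv2.resize(c['img'],(400,300)),cv2.resize(t['img'][200:320,280:440],(400,300))])[:,:,::-1])
E
```

```text
time: 12.02
tool_pos: [401.4, -153.0, 129.4]
tool_rot: [0.47, 0.883, 0.0, -0.001]
ft_force: [0.7, -0.4, -1.5]
finger_gap: 14.3
time: 13.28
tool_pos: [376.1, -308.7, 129.2]
tool_rot: [0.847, 0.532, -0.0, -0.001]
ft_force: [-0.0, -0.6, -1.6]
finger_gap: 14.1
time: 13.65
tool_pos: [375.5, -307.8, 67.9]
tool_rot: [0.846, 0.533, -0.0, -0.003]
ft_force: [0.4, -1.1, -1.6]
finger_gap: 14.2
now x 0.7 y 2.7 z 43.9
after x 0.7 y 2.7 z 43.9
twist -0.0 phi 64.5 t 13.65 [ 375.5 -307.8   67.9] gap 14.2 F [ 0.4 -1.1 -1.6] q [-0.85  0.09  1.85 -0.    1.21 -0.4 ]
```

View pics/w4.png

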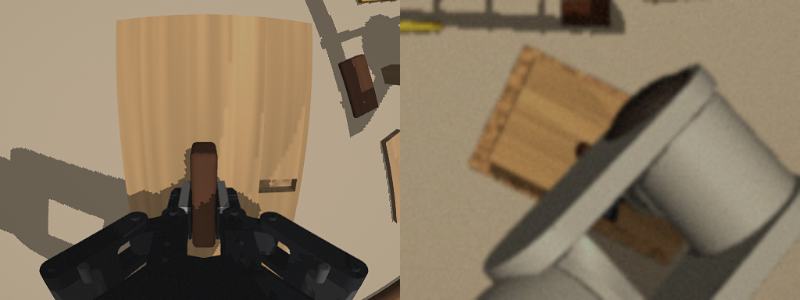

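The lid is level over the mat, with the slot on its right at (278,185). Lowering it.

```bash
python3 -m jog '[{"fingers":0,"x":0.0007,"y":0.0027,"z":0.025,"twist":0},{"fingers":0,"x":0,"y":0,"z":0.010,"twist":0},{"fingers":0,"x":0,"y":0,"z":0.005,"twist":0},{"fingers":0,"x":0,"y":0,"z":0.002,"twist":0},{"fingers":0,"x":0,"y":0,"z":0.001,"twist":0},{"fingers":0,"x":0,"y":0,"z":0,"twist":0}]'
python3 - <<'E'
from h import *
go(378.2,-308.3,24,64.5)
E
```

```text
time: 14.5
tool_pos: [380.2, -309.6, 27.6]
tool_rot: [0.846, 0.534, 0.0, 0.0]
ft_force: [-0.6, 0.9, -2.0]
finger_gap: 14.0
now x 0.3 y -2.3 z 3.6
after x 0.3 y -2.3 z 3.6
twist 0.0 phi 64.5 t 14.50 [ 380.2 -309.6   27.6] gap 14.0 F [-0.6  0.9 -2. ] q [-0.84  0.14  1.89  0.    1.11 -0.4 ]
```

```bash
python3 -m jog '[{"fingers":0,"x":0,"y":-0.0005,"z":0.0015,"twist":0},{"fingers":0,"x":0,"y":0,"z":0.0015,"twist":0},{"fingers":0,"x":0,"y":0,"z":0,"twist":0}]'
python3 -m jog '[{"fingers":0,"x":0,"y":0,"z":0.0005,"twist":0},{"fingers":0,"x":0,"y":0,"z":0,"twist":0}]'
```

```text
time: 14.88
tool_pos: [379.5, -309.1, 24.2]
tool_rot: [0.846, 0.534, 0.0, -0.0]
ft_force: [0.7, 0.4, -1.1]
finger_gap: 13.8
time: 15.12
tool_pos: [379.6, -309.2, 23.8]
tool_rot: [0.846, 0.534, 0.0, -0.0]
ft_force: [0.5, -0.5, -2.9]
finger_gap: 14.0
```

```bash
python3 -m jog '[{"fingers":0,"x":0,"y":0,"z":0.001,"twist":0},{"fingers":0,"x":0,"y":0,"z":0,"twist":0}]'
python3 -m jog '[{"fingers":0,"x":0,"y":0,"z":0.001,"twist":0},{"fingers":0,"x":0,"y":0,"z":0,"twist":0}]'
```

```text
time: 15.38
tool_pos: [379.7, -309.3, 23.6]
tool_rot: [0.846, 0.534, -0.0, 0.0]
ft_force: [-5.1, 5.5, 14.9]
finger_gap: 14.2
time: 15.62
tool_pos: [379.7, -309.3, 23.6]
tool_rot: [0.846, 0.534, -0.0, 0.0]
ft_force: [-11.7, 11.7, 34.7]
finger_gap: 14.3
```

Contact: back off slightly, release and rise.

```bash
python3 -m jog '[{"fingers":0,"x":0,"y":0,"z":-0.0018,"twist":0},{"fingers":0.025,"x":0,"y":0,"z":0,"twist":0},{"fingers":0.035,"x":0,"y":0,"z":0,"twist":0},{"fingers":0.035,"x":0,"y":0,"z":0,"twist":0},{"fingers":0.035,"x":0,"y":0,"z":-0.03,"twist":0},{"fingers":0.035,"x":0,"y":0,"z":-0.05,"twist":0},{"fingers":0.035,"x":0,"y":0,"z":-0.05,"twist":0},{"fingers":0.085,"x":0,"y":0,"z":-0.04,"twist":0}]'
python3 - <<'E'
from h import *
go(460,-193,160,90)
E
```

```text
time: 16.62
tool_pos: [379.7, -309.3, 195.7]
tool_rot: [0.846, 0.534, 0.0, 0.001]
ft_force: [0.2, -0.7, -0.5]
finger_gap: 52.2
now x 139.5 y 22.5 z 35.7
after x 116.3 y 80.3 z 35.7
twist -25.5 phi 64.5 t 16.62 [ 379.7 -309.3  195.7] gap 52.2 F [ 0.2 -0.7 -0.5] q [-0.84 -0.01  1.68  0.    1.47 -0.4 ]
```

Lid set down. The tiles sit under the rail and a vertical tool can't get there, so the tool has to lean. I'll turn the tool square to the rack, go up over it, and see what the arm does at the edge of its reach.

```bash
python3 -m jog '[{"fingers":0.085,"x":0,"y":0,"z":-0.02,"twist":-10.5},{"fingers":0.085,"x":0,"y":0,"z":-0.02,"twist":-10.5},{"fingers":0.085,"x":0,"y":0,"z":-0.02,"twist":-10.5},{"fingers":0.085,"x":0,"y":0,"z":-0.02,"twist":-10.5},{"fingers":0.085,"x":0,"y":0,"z":-0.02,"twist":-10.5},{"fingers":0.085,"x":0,"y":0,"z":-0.02,"twist":-10.5},{"fingers":0.085,"x":0,"y":0,"z":-0.02,"twist":-10.5},{"fingers":0.085,"x":0,"y":0,"z":-0.02,"twist":-10.5},{"fingers":0.085,"x":0,"y":0,"z":-0.02,"twist":-10.5},{"fingers":0.085,"x":0,"y":0,"z":-0.02,"twist":-10.5}]'
python3 -m jog '[{"fingers":0.085,"x":0,"y":0.03,"z":0,"twist":-10.5},{"fingers":0.085,"x":-0.025,"y":0.043,"z":0,"twist":0},{"fingers":0.085,"x":-0.025,"y":0.043,"z":0,"twist":0},{"fingers":0.085,"x":-0.025,"y":0.043,"z":0,"twist":0},{"fingers":0.085,"x":-0.025,"y":0.043,"z":0,"twist":0},{"fingers":0.085,"x":-0.025,"y":0.043,"z":0,"twist":0},{"fingers":0.085,"x":-0.025,"y":0.043,"z":0,"twist":0},{"fingers":0.085,"x":-0.025,"y":0.043,"z":0,"twist":0},{"fingers":0.085,"x":-0.025,"y":0.043,"z":0,"twist":0},{"fingers":0.085,"x":-0.025,"y":0.043,"z":0,"twist":0}]'
python3 - <<'E'
from h import *
go(850,80,400,180)
t=snap('top'); P=cloud(t)
a=t['img'][200:320,280:440]; cv2.imwrite('pics/t5.png',cv2.resize(a,(640,480),interpolation=cv2.INTER_CUBIC)[:,:,::-1])
v,u=np.mgrid[:384,:512]; m=(u>295)&(u<415)&(v>205)&(v<312); Z=P[...,2]
print('lid',rect(P,m&(Z>10)&(Z<22)),'handle',rect(P,m&(Z>30)&(Z<50)))
E
```

```text
time: 17.88
tool_pos: [379.6, -309.2, 394.1]
tool_rot: [0.088, 0.996, 0.0, -0.0]
ft_force: [0.9, 0.5, 0.3]
finger_gap: 85.2
time: 19.12
tool_pos: [610.7, 108.8, 393.4]
tool_rot: [-0.0, 1.0, 0.0, -0.0]
ft_force: [-0.4, -0.2, 0.4]
finger_gap: 85.0
now x -239.3 y -28.9 z -6.6
after x -239.3 y -28.8 z -6.6
twist 0.0 phi -180.0 t 19.12 [610.7 108.8 393.4] gap 85.0 F [-0.4 -0.2  0.4] q [ 0.05  0.25  0.99  0.    1.9  -1.52]
lid [ 386.9 -310.7  242.3  135.9   64.2   14.4 3280. ] handle [ 380.7 -306.3   70.5   15.3   64.3   41.9  134. ]
```

View pics/t5.png

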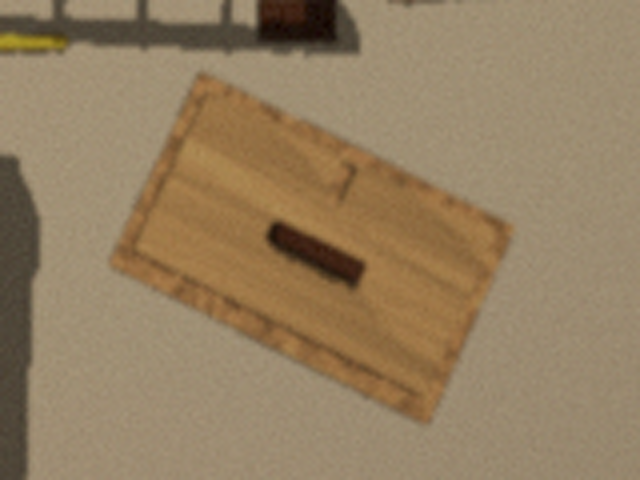

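The lid lies flat and inside the cork on all sides, about 2 mm from the mat's middle. Now I'll push outward past the reach.

```bash
python3 -m jog '[{"fingers":0.085,"x":-0.05,"y":-0.008,"z":0,"twist":0},{"fingers":0.085,"x":-0.05,"y":-0.008,"z":0,"twist":0},{"fingers":0.085,"x":-0.05,"y":-0.008,"z":0,"twist":0},{"fingers":0.085,"x":-0.05,"y":-0.008,"z":0,"twist":0},{"fingers":0.085,"x":-0.05,"y":0,"z":0,"twist":0},{"fingers":0.085,"x":-0.05,"y":0,"z":0,"twist":0},{"fingers":0.085,"x":-0.05,"y":0,"z":0,"twist":0}]'
python3 - <<'E'
from h import *
go(850,80,400,180)
E
```

```text
time: 20.05
tool_pos: [854.1, 73.0, 345.7]
tool_rot: [0.0, 0.999, 0.003, 0.034]
ft_force: [-0.6, -0.2, 1.0]
finger_gap: 85.0
now x 4.1 y 7.0 z -54.3
after x 4.1 y 7.0 z -54.3
twist -0.0 phi 180.0 t 20.05 [854.1  73.  345.7] gap 85.0 F [-0.6 -0.2  1. ] q [-0.01  0.89  0.12  0.01  2.06 -1.57]
```

```bash
python3 -m jog '[{"fingers":0.085,"x":-0.04,"y":0,"z":-0.04,"twist":0},{"fingers":0.085,"x":-0.04,"y":0,"z":-0.04,"twist":0},{"fingers":0.085,"x":-0.04,"y":0,"z":-0.04,"twist":0}]'
python3 - <<'E'
from h import *
go(850,80,400,180)
E
```

```text
time: 20.42
tool_pos: [850.4, 63.5, 409.7]
tool_rot: [-0.0, 0.996, 0.007, 0.088]
ft_force: [-0.1, 0.3, 1.1]
finger_gap: 84.9
now x 0.4 y 16.5 z 9.7
after x 0.4 y 16.5 z 9.7
twist -0.1 phi 179.9 t 20.43 [850.4  63.5 409.7] gap 84.9 F [-0.1  0.3  1.1] q [-0.02  0.82  0.12  0.02  2.03 -1.58]
```

Leaning works: 10° so far, with the tips outward. Continuing.

```bash
python3 -m jog '[{"fingers":0.085,"x":-0.044,"y":0,"z":-0.044,"twist":0},{"fingers":0.085,"x":-0.044,"y":0,"z":-0.044,"twist":0},{"fingers":0.085,"x":-0.044,"y":0,"z":-0.044,"twist":0},{"fingers":0.085,"x":-0.044,"y":0,"z":-0.044,"twist":0},{"fingers":0.085,"x":-0.044,"y":0,"z":-0.044,"twist":0},{"fingers":0.085,"x":-0.044,"y":0,"z":-0.044,"twist":0}]'
python3 - <<'E'
from h import *
go(850,80,400,180)
E
```

```text
time: 21.18
tool_pos: [822.3, 44.3, 545.9]
tool_rot: [0.0, 0.98, 0.014, 0.197]
ft_force: [0.4, -0.3, 0.4]
finger_gap: 84.8
now x -27.5 y 35.9 z 145.9
after x -27.7 y 35.7 z 145.9
twist -0.4 phi 179.6 t 21.18 [822.3  44.3 545.9] gap 84.8 F [ 0.4 -0.3  0.4] q [-0.06  0.66  0.12  0.05  1.97 -1.6 ]
```

```bash
python3 -m jog '[{"fingers":0.085,"x":-0.044,"y":0.01,"z":-0.042,"twist":0},{"fingers":0.085,"x":-0.044,"y":0.01,"z":-0.042,"twist":0},{"fingers":0.085,"x":-0.044,"y":0.01,"z":-0.042,"twist":0},{"fingers":0.085,"x":-0.044,"y":0.01,"z":-0.042,"twist":0}]'
python3 - <<'E'
from h import *
go(850,80,400,180)
o=get_obs();print(R.from_quat(o['tool_rot']).as_matrix().round(3), o['tool_rot'])
E
```

```text
time: 21.68
tool_pos: [786.1, 69.4, 637.8]
tool_rot: [-0.0, 0.963, 0.02, 0.268]
ft_force: [0.4, 0.3, 0.0]
finger_gap: 84.8
now x -63.8 y 11.3 z 237.8
after x -63.9 y 10.6 z 237.8
twist -0.7 phi 179.3 t 21.68 [786.1  69.4 637.8] gap 84.8 F [0.4 0.3 0. ] q [-0.03  0.55  0.12  0.06  1.93 -1.57]
[[-0.856 -0.011  0.516]
 [ 0.011  0.999  0.038]
 [-0.516  0.038 -0.856]] [-2.83764625e-05  9.63245141e-01  1.97031651e-02  2.67900323e-01]
```

```bash
cat >> h.py <<'E'
def gw(x,y,z,tw=0):
    o=get_obs(); T=R.from_quat(o['tool_rot']).as_matrix()@R.from_euler('z',tw,degrees=True).as_matrix()
    d=T.T@(np.array([x,y,z])-o['tool_pos']); print('shift',d.round(1),'len %.0f'%np.linalg.norm(d),'t %.2f'%o['time'],o['tool_pos'].round(1),'gap %.1f'%o['finger_gap'],'F',o['ft_force'].round(1),'jaw',T[:,1].round(3),'z',T[:,2].round(3),'q',o['q'].round(2))
E
python3 - <<'E'
from h import *
gw(500,-193,200,-4.2)
c=snap('top');P=cloud(c);hsv=cv2.cvtColor(c['img'],cv2.COLOR_RGB2HSV).astype(int);H,S,V=hsv[...,0],hsv[...,1],hsv[...,2]
v,u=np.mgrid[:384,:512]; m=(u>105)&(u<220)&(v>175)&(v<275)
B=(H>100)&(H<130)&(S>130)&(V>40);Y=(H>20)&(H<34)&(S>150)
print('liner b',rect(P,m&B),'y',rect(P,m&Y))
m=(u>260)&(u<345)&(v>155)&(v<200)
for n,k in(('b',B),('y',Y)):
    q=P[m&k&(P[...,2]<30)]; print(n,len(q),rect(P,m&k&(P[...,2]<30)))
    if len(q): print(np.percentile(q[:,:2],[1,10,50,90,99],axis=0).round(0).T)
E
```

```text
shift [ 487.2 -240.8  217. ] len 585 t 21.68 [786.1  69.4 637.8] gap 84.8 F [0.4 0.3 0. ] jaw [-0.073  0.997  0.   ] z [ 0.516  0.038 -0.856] q [-0.03  0.55  0.12  0.06  1.93 -1.57]
liner b [ 449.3  330.9  113.5  110.9   33.5   16.1 1202. ] y [516.5 297.7  39.1  16.5   3.2  16.7  50. ]
b 193 [619.  -81.7  46.9  32.3  89.7   8.9 164. ]
[[ 603.  607.  622.  665.  670.]
 [-105.  -99.  -80.  -62.  -59.]]
y 172 [ 616.4 -205.9   32.3   33.    85.7    8.7  108. ]
[[ 600.  606.  622.  665.  669.]
 [-223. -219. -204. -179. -173.]]
```

```bash
python3 -m jog '[{"fingers":0.072,"x":0,"y":0,"z":0,"twist":-4.2},{"fingers":0.072,"x":0.0406,"y":-0.02,"z":0.0181,"twist":0},{"fingers":0.072,"x":0.0406,"y":-0.02,"z":0.0181,"twist":0},{"fingers":0.072,"x":0.0406,"y":-0.02,"z":0.0181,"twist":0},{"fingers":0.072,"x":0.0406,"y":-0.02,"z":0.0181,"twist":0},{"fingers":0.072,"x":0.0406,"y":-0.02,"z":0.0181,"twist":0},{"fingers":0.072,"x":0.0406,"y":-0.02,"z":0.0181,"twist":0},{"fingers":0.072,"x":0.0406,"y":-0.02,"z":0.0181,"twist":0},{"fingers":0.072,"x":0.0406,"y":-0.02,"z":0.0181,"twist":0},{"fingers":0.072,"x":0.0406,"y":-0.02,"z":0.0181,"twist":0}]'
python3 - <<'E'
from h import *
gw(500,-193,180)
E
```

```text
time: 22.98
tool_pos: [601.0, -106.3, 352.2]
tool_rot: [-0.036, 0.963, 0.009, 0.267]
ft_force: [0.2, -0.9, 0.8]
finger_gap: 72.1
shift [180.7 -78.8  92.3] len 218 t 22.98 [ 601.  -106.3  352.2] gap 72.1 F [ 0.2 -0.9  0.8] jaw [-0.075  0.997 -0.001] z [ 0.514  0.037 -0.857] q [-0.44 -0.13  1.57  0.27  1.23 -2.11]
```

```bash
python3 -m jog '[{"fingers":0.072,"x":0.0339,"y":-0.0113,"z":0.0267,"twist":0},{"fingers":0.072,"x":0.0339,"y":-0.0113,"z":0.0267,"twist":0},{"fingers":0.072,"x":0.0339,"y":-0.0113,"z":0.0267,"twist":0},{"fingers":0.072,"x":0.0339,"y":-0.0113,"z":0.0267,"twist":0},{"fingers":0.072,"x":0.0339,"y":-0.0113,"z":0.0267,"twist":0},{"fingers":0.072,"x":0.0339,"y":-0.0113,"z":0.0267,"twist":0},{"fingers":0.072,"x":0.0339,"y":-0.0113,"z":0.0267,"twist":0},{"fingers":0.072,"x":0,"y":0,"z":0,"twist":0}]'
python3 - <<'E'
from h import *
gw(500,-193,70)
c=snap('wrist');P=wcloud(c);s=snap('side')
cv2.imwrite('pics/w6.png',np.hstack([cv2.resize(c['img'],(400,300)),cv2.resize(s['img'][80:230,180:380],(400,300))])[:,:,::-1])
hsv=cv2.cvtColor(c['img'],cv2.COLOR_RGB2HSV).astype(int);H,S,V=hsv[...,0],hsv[...,1],hsv[...,2];Z=P[...,2]
for n,k in(('y',(H>20)&(H<34)&(S>150)),('b',(H>100)&(H<130)&(S>130))):
    m=k&(Z>2)&(Z<14)&(P[...,0]>570); print(n,rect(P,m)); q=P[m]
    if len(q): print(np.percentile(q[:,:2],[1,50,99],axis=0).round(1).T)
E
```

```text
time: 23.98
tool_pos: [499.6, -192.7, 68.4]
tool_rot: [-0.035, 0.963, 0.011, 0.266]
ft_force: [0.1, 0.1, 1.0]
finger_gap: 71.8
shift [-1.1 -0.3 -1.2] len 2 t 23.98 [ 499.6 -192.7   68.4] gap 71.8 F [0.1 0.1 1. ] jaw [-0.073  0.997  0.002] z [ 0.511  0.039 -0.859] q [-0.75 -0.05  2.1   0.56  0.79 -2.73]
y [ 6.024e+02 -1.788e+02  3.800e+00  5.000e-01  8.600e+01  9.900e+00
  5.000e+00]
[[ 598.3  605.6  668.3]
 [-223.7 -202.4 -177. ]]
b [606.3 -71.3  47.2  23.5  47.1   9.1 329. ]
[[ 598.7  605.8  665.9]
 [-111.7  -74.9  -59.8]]
```

View pics/w6.png

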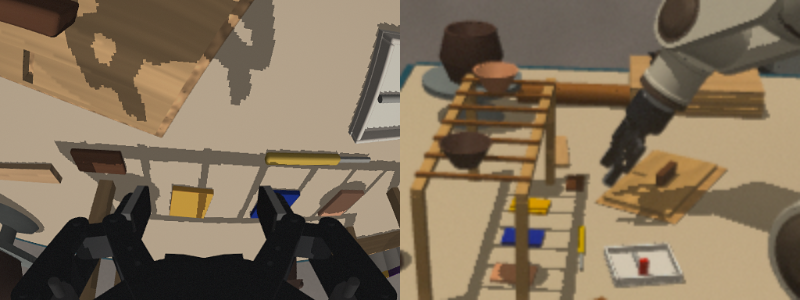

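The yellow tile is at wrist (190,200) between the jaws, blue at (275,205), the unglazed one at (340,202). The pin can also be seen in the tray. Going in for the yellow.

```bash
python3 -m jog '[{"fingers":0.072,"x":-0.022,"y":-0.0037,"z":0.0271,"twist":0},{"fingers":0.072,"x":-0.022,"y":-0.0037,"z":0.0271,"twist":0},{"fingers":0.072,"x":-0.022,"y":-0.0037,"z":0.0271,"twist":0},{"fingers":0.072,"x":-0.022,"y":-0.0037,"z":0.0271,"twist":0},{"fingers":0.072,"x":0,"y":0,"z":0,"twist":0}]' 40
python3 - <<'E'
from h import *
gw(632,-198,8)
c=snap('wrist');P=wcloud(c)
hsv=cv2.cvtColor(c['img'],cv2.COLOR_RGB2HSV).astype(int);H,S,V=hsv[...,0],hsv[...,1],hsv[...,2];Z=P[...,2]
m=(H>20)&(H<34)&(S>150)&(Z<14)&(P[...,0]>570)&(P[...,1]<-140); q=P[m]; print(len(q),np.percentile(q[:,:2],[1,10,50,90,99],axis=0).round(1).T)
for a in range(595,670,8):
    w=q[abs(q[:,0]-a)<3]; print(a,len(w),w[:,1].min().round(1) if len(w) else '',w[:,1].max().round(1) if len(w) else '')
d=P[(V<60)&(S<120)&(P[...,0]>590)&(P[...,2]<45)]; print('finger pts',len(d),d[:,2].min() if len(d) else '')
E
```

```text
time: 24.7
tool_pos: [635.8, -197.3, 24.3]
tool_rot: [-0.037, 0.963, 0.01, 0.268]
ft_force: [0.5, 0.3, 0.3]
finger_gap: 71.5
shift [11.7 -0.4 12. ] len 17 t 24.70 [ 635.8 -197.3   24.3] gap 71.5 F [0.5 0.3 0.3] jaw [-0.076  0.997 -0.002] z [ 0.515  0.038 -0.856] q [-0.57  0.26  1.87  0.54  0.64 -2.6 ]
3356 [[ 599.1  603.   618.4  644.2  662. ]
 [-223.9 -217.6 -202.6 -179.9 -175.8]]
595 4 -219.3 -213.6
603 545 -221.5 -174.3
611 519 -222.3 -174.9
619 432 -223.2 -175.6
627 360 -224.2 -176.9
635 280 -225.1 -177.4
643 229 -226.1 -178.3
651 105 -226.3 -179.2
659 47 -227.4 -180.4
667 20 -219.4 -181.3
finger pts 1271 -227.3091662767471
```

```bash
python3 -m jog '[{"fingers":0.072,"x":0.0065,"y":-0.0014,"z":0.0049,"twist":0},{"fingers":0.072,"x":0.0064,"y":-0.0014,"z":0.0048,"twist":0},{"fingers":0.072,"x":0,"y":0,"z":0,"twist":0}]'
python3 -m jog '[{"fingers":0.072,"x":0.001,"y":0,"z":0.0017,"twist":0},{"fingers":0.072,"x":0,"y":0,"z":0,"twist":0}]'
python3 -m jog '[{"fingers":0.06,"x":0.0005,"y":0,"z":0.0009,"twist":0},{"fingers":0.06,"x":0,"y":0,"z":0,"twist":0}]'
python3 - <<'E'
from h import *
gw(630,-200,6)
c=snap('wrist');s=snap('side')
cv2.imwrite('pics/w7.png',np.hstack([cv2.resize(c['img'][180:330,150:350],(400,300)),cv2.resize(s['img'][140:220,210:317],(400,300),interpolation=cv2.INTER_CUBIC)])[:,:,::-1])
E
```

```text
time: 25.12
tool_pos: [626.6, -201.4, 7.7]
tool_rot: [-0.036, 0.963, 0.01, 0.267]
ft_force: [0.4, -0.1, -0.1]
finger_gap: 72.1
time: 25.38
tool_pos: [627.4, -201.4, 6.3]
tool_rot: [-0.036, 0.963, 0.01, 0.267]
ft_force: [-0.4, -0.6, -1.1]
finger_gap: 71.8
time: 25.62
tool_pos: [627.5, -201.2, 5.2]
tool_rot: [-0.036, 0.963, 0.01, 0.267]
ft_force: [-0.5, -0.2, 0.8]
finger_gap: 60.2
shift [-2.7  1.   0.7] len 3 t 25.62 [ 627.5 -201.2    5.2] gap 60.2 F [-0.5 -0.2  0.8] jaw [-0.075  0.997 -0.001] z [ 0.514  0.038 -0.857] q [-0.58  0.27  1.89  0.58  0.61 -2.65]
```

View pics/w7.png

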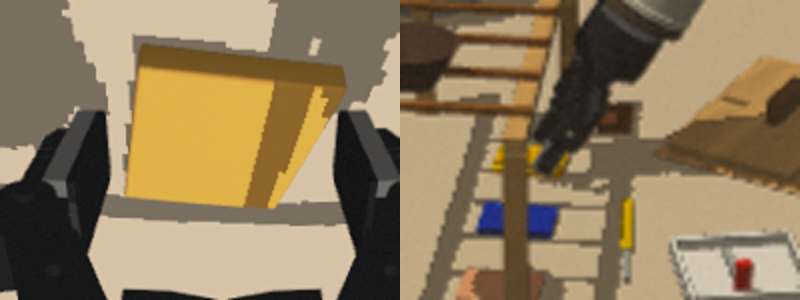

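The fingers straddle the yellow tile: left finger tip at (100,115), right at (350,115), nothing touching yet. Closing.

```bash
python3 -m jog '[{"fingers":0.05,"x":0,"y":0.0005,"z":0,"twist":0},{"fingers":0.04,"x":0,"y":0,"z":0,"twist":0},{"fingers":0.04,"x":0,"y":0,"z":0,"twist":0},{"fingers":0.04,"x":0,"y":0,"z":0,"twist":0}]' 40
python3 - <<'E'
from h import *
gw(627,-200,30)
E
```

```text
time: 26.22
tool_pos: [627.7, -200.9, 5.8]
tool_rot: [-0.036, 0.963, 0.009, 0.268]
ft_force: [-2.7, 0.0, 6.2]
finger_gap: 48.1
shift [-12.   1. -21.] len 24 t 26.23 [ 627.7 -200.9    5.8] gap 48.1 F [-2.7  0.   6.2] jaw [-0.074  0.997 -0.001] z [ 0.514  0.037 -0.857] q [-0.58  0.27  1.89  0.58  0.61 -2.65]
```

```bash
python3 -m jog '[{"fingers":0.04,"x":-0.0015,"y":0,"z":-0.0026,"twist":0},{"fingers":0.04,"x":-0.005,"y":0,"z":-0.0085,"twist":0},{"fingers":0.04,"x":-0.006,"y":0,"z":-0.0103,"twist":0},{"fingers":0.04,"x":0,"y":0,"z":0,"twist":0}]' 60
python3 - <<'E'
from h import *
gw(512,234,120)
c=snap('wrist');P=wcloud(c)
hsv=cv2.cvtColor(c['img'],cv2.COLOR_RGB2HSV).astype(int);H,S,V=hsv[...,0],hsv[...,1],hsv[...,2];Z=P[...,2]
q=P[(H>20)&(H<34)&(S>150)&(P[...,0]>580)&(P[...,1]<-140)]; A=np.c_[q[:,:2]-q[:,:2].mean(0),np.ones(len(q))]
m=Z[(H>20)&(H<34)&(S>150)&(P[...,0]>580)&(P[...,1]<-140)]; print(len(q),np.linalg.lstsq(A,m,rcond=None)[0],np.percentile(q,[1,50,99],axis=0).round(1).T)
print(cv2.minAreaRect(q[:,:2].astype(np.float32)))
E
```

```text
time: 26.72
tool_pos: [627.7, -201.2, 31.6]
tool_rot: [-0.036, 0.963, 0.009, 0.268]
ft_force: [-0.3, 0.0, -0.8]
finger_gap: 46.3
shift [  24.8  442.4 -119.3] len 459 t 26.73 [ 627.7 -201.2   31.6] gap 46.3 F [-0.3  0.  -0.8] jaw [-0.075  0.997 -0.002] z [ 0.515  0.037 -0.856] q [-0.58  0.23  1.88  0.54  0.66 -2.6 ]
4103 [-1.60838018e-02 -6.79670024e-03  3.49198451e+01] [[ 600.9  626.   667.3]
 [-224.1 -206.  -187.2]
 [  33.9   34.9   36. ]]
((634.8538818359375, -205.74969482421875), (39.226287841796875, 70.0761489868164), 88.5022201538086)
```

Lifted and level (the top plane slopes under 2%). Carrying it out to the case.

```bash
python3 -m jog '[{"fingers":0.04,"x":0.0125,"y":0.0286,"z":-0.0192,"twist":0},{"fingers":0.04,"x":0.0125,"y":0.0286,"z":-0.0192,"twist":0},{"fingers":0.04,"x":0.0125,"y":0.0286,"z":-0.0192,"twist":0},{"fingers":0.04,"x":-0.0007,"y":0.0397,"z":-0.0074,"twist":0},{"fingers":0.04,"x":-0.0007,"y":0.0397,"z":-0.0074,"twist":0},{"fingers":0.04,"x":-0.0007,"y":0.0397,"z":-0.0074,"twist":0},{"fingers":0.04,"x":-0.0007,"y":0.0397,"z":-0.0074,"twist":0},{"fingers":0.04,"x":-0.0007,"y":0.0397,"z":-0.0074,"twist":0},{"fingers":0.04,"x":-0.0007,"y":0.0397,"z":-0.0074,"twist":0},{"fingers":0.04,"x":-0.0007,"y":0.0397,"z":-0.0074,"twist":0}]'
python3 -m jog '[{"fingers":0.04,"x":-0.0007,"y":0.0397,"z":-0.0074,"twist":0},{"fingers":0.04,"x":-0.0007,"y":0.0397,"z":-0.0074,"twist":0},{"fingers":0.04,"x":0,"y":0,"z":0,"twist":0}]'
python3 - <<'E'
from h import *
gw(505,234,50)
c=snap('wrist');P=wcloud(c);t=snap('top')
cv2.imwrite('pics/w8.png',np.hstack([cv2.resize(c['img'],(400,300)),cv2.resize(t['img'][160:280,90:250],(400,300))])[:,:,::-1])
hsv=cv2.cvtColor(c['img'],cv2.COLOR_RGB2HSV).astype(int);H,S=hsv[...,0],hsv[...,1]
m=(H>20)&(H<34)&(S>150)&(P[...,2]>80);print('tile',rect(P,m))
E
```

```text
time: 28.02
tool_pos: [515.4, 156.9, 106.8]
tool_rot: [-0.036, 0.963, 0.01, 0.267]
ft_force: [0.6, -0.5, -0.8]
finger_gap: 46.4
time: 28.4
tool_pos: [503.0, 236.8, 120.2]
tool_rot: [-0.038, 0.963, 0.01, 0.267]
ft_force: [1.0, -0.6, -0.5]
finger_gap: 46.4
shift [34.7 -2.9 61.1] len 70 t 28.40 [503.  236.8 120.2] gap 46.4 F [ 1.  -0.6 -0.5] jaw [-0.078  0.997 -0.001] z [ 0.514  0.04  -0.857] q [ 0.4  -0.1   2.02 -0.25  0.71 -1.11]
tile [ 510.2  235.8   47.3   69.5   87.3  123.5 4716. ]
```

View pics/w8.png

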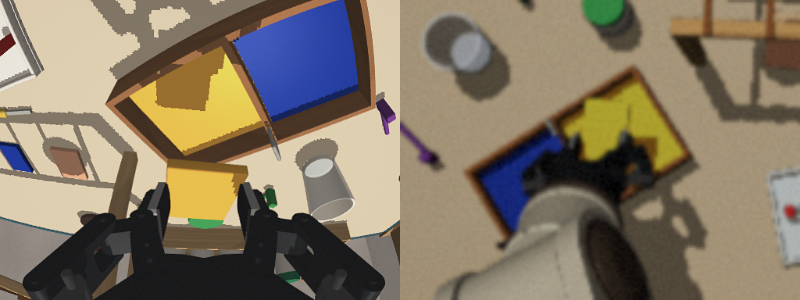

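The wrist view shows the yellow tile held flat at (205,190), above the yellow compartment. That compartment is the one nearer the rack; blue is at (305,60). Lowering.

```bash
python3 -m jog '[{"fingers":0.04,"x":0.015,"y":-0.002,"z":0.029,"twist":0},{"fingers":0.04,"x":0.017,"y":0,"z":0.028,"twist":0},{"fingers":0.04,"x":0.010,"y":0,"z":0.0168,"twist":0},{"fingers":0.04,"x":0.004,"y":0,"z":0.0068,"twist":0},{"fingers":0.04,"x":0,"y":0,"z":0,"twist":0}]'
python3 - <<'E'
from h import *
gw(505,235,21)
E
```

```text
time: 29.12
tool_pos: [506.0, 231.8, 27.1]
tool_rot: [-0.036, 0.963, 0.009, 0.267]
ft_force: [0.1, -1.3, 0.3]
finger_gap: 46.3
shift [3.8 3.3 4.9] len 7 t 29.12 [506.  231.8  27.1] gap 46.3 F [ 0.1 -1.3  0.3] jaw [-0.074  0.997 -0.001] z [ 0.513  0.037 -0.857] q [ 0.38  0.04  2.11 -0.34  0.49 -1.  ]
```

```bash
python3 -m jog '[{"fingers":0.04,"x":0.0015,"y":0.002,"z":0.0026,"twist":0},{"fingers":0.04,"x":0.0005,"y":0,"z":0.0009,"twist":0},{"fingers":0.04,"x":0.0005,"y":0,"z":0.0009,"twist":0},{"fingers":0.04,"x":0,"y":0,"z":0,"twist":0}]'
python3 -m jog '[{"fingers":0.04,"x":0.0004,"y":0,"z":0.0007,"twist":0},{"fingers":0.04,"x":0,"y":0,"z":0,"twist":0}]'
python3 -m jog '[{"fingers":0.04,"x":0.0004,"y":0,"z":0.0007,"twist":0},{"fingers":0.04,"x":0,"y":0,"z":0,"twist":0}]'
```

```text
time: 29.62
tool_pos: [505.8, 234.5, 22.3]
tool_rot: [-0.036, 0.963, 0.01, 0.267]
ft_force: [0.3, 0.7, -0.3]
finger_gap: 46.1
time: 29.88
tool_pos: [505.8, 234.5, 21.4]
tool_rot: [-0.036, 0.963, 0.01, 0.267]
ft_force: [-0.9, -0.4, -1.1]
finger_gap: 46.2
time: 30.12
tool_pos: [506.2, 234.6, 21.1]
tool_rot: [-0.036, 0.963, 0.01, 0.268]
ft_force: [-3.4, -1.2, 6.2]
finger_gap: 46.5
```

```bash
python3 -m jog '[{"fingers":0.050,"x":0,"y":0,"z":0,"twist":0},{"fingers":0.054,"x":0,"y":0,"z":0,"twist":0},{"fingers":0.058,"x":0,"y":0,"z":0,"twist":0},{"fingers":0.060,"x":0,"y":0,"z":0,"twist":0},{"fingers":0.060,"x":-0.0103,"y":0,"z":-0.0171,"twist":0},{"fingers":0.060,"x":-0.02,"y":0,"z":-0.034,"twist":0},{"fingers":0.072,"x":-0.025,"y":0,"z":-0.043,"twist":0}]' 40
python3 - <<'E'
from h import *
gw(520,-82,90)
c=snap('wrist');P=wcloud(c)
hsv=cv2.cvtColor(c['img'],cv2.COLOR_RGB2HSV).astype(int);H,S=hsv[...,0],hsv[...,1]
for a,b in((12,20),(21,27),(28,140)): print(a,rect(P,(H>20)&(H<34)&(S>150)&(P[...,2]>a)&(P[...,2]<b)&(P[...,1]>120)))
E
```

```text
time: 31.0
tool_pos: [504.1, 234.3, 130.1]
tool_rot: [-0.036, 0.963, 0.009, 0.266]
ft_force: [1.8, -0.2, 1.0]
finger_gap: 72.1
shift [  27.5 -316.6   30.7] len 319 t 31.00 [504.1 234.3 130.1] gap 72.1 F [ 1.8 -0.2  1. ] jaw [-0.075  0.997 -0.001] z [ 0.512  0.037 -0.858] q [ 0.39 -0.11  2.01 -0.24  0.74 -1.12]
12 [ 511.8  231.3   99.   105.    34.3   16.7 6932. ]
21 [ 513.   233.1   49.1   70.    85.5   24.7 4071. ]
28 [436.1 237.4   0.    0.    0.   43.8   1. ]
```

Yellow tile lies flat at (513,233), top 24.7 mm, in the yellow compartment. Next the blue one.

```bash
python3 -m jog '[{"fingers":0.072,"x":0.0039,"y":-0.0452,"z":0.0044,"twist":0},{"fingers":0.072,"x":0.0039,"y":-0.0452,"z":0.0044,"twist":0},{"fingers":0.072,"x":0.0039,"y":-0.0452,"z":0.0044,"twist":0},{"fingers":0.072,"x":0.0039,"y":-0.0452,"z":0.0044,"twist":0},{"fingers":0.072,"x":0.0039,"y":-0.0452,"z":0.0044,"twist":0},{"fingers":0.072,"x":0.0039,"y":-0.0452,"z":0.0044,"twist":0},{"fingers":0.072,"x":0.0039,"y":-0.0452,"z":0.0044,"twist":0},{"fingers":0.072,"x":0,"y":0,"z":0,"twist":0}]'
cat > tb.py <<'E'
from h import *
c=snap('wrist');P=wcloud(c);hsv=cv2.cvtColor(c['img'],cv2.COLOR_RGB2HSV).astype(int);H,S=hsv[...,0],hsv[...,1]
m=(H>100)&(H<130)&(S>130)&(P[...,0]>570)&(P[...,0]<700)&(abs(P[...,1]+82)<60)&(P[...,2]<60); q=P[m]
print(len(q),cv2.minAreaRect(q[:,:2].astype(np.float32)),np.percentile(q,[1,50,99],axis=0).round(1).T)
for a in range(603,670,12):
    w=q[abs(q[:,0]-a)<3]; print(a,len(w),np.percentile(w[:,1],[1,99]).round(1) if len(w) else '')
E
python3 tb.py; python3 -c "
from h import *
gw(627,-84,24)"
```

```text
time: 32.05
tool_pos: [520.7, -84.7, 89.0]
tool_rot: [-0.034, 0.963, 0.009, 0.267]
ft_force: [0.4, 1.0, 0.9]
finger_gap: 72.1
2099 ((634.1153564453125, -84.82186889648438), (48.87186050415039, 70.54021453857422), 86.61978912353516) [[ 598.9  624.4  666.9]
 [-108.6  -84.8  -59.9]
 [   3.3    9.6   10.8]]
603 391 [-107.   -58.9]
615 164 [-108.2  -60. ]
627 175 [-108.3  -60.6]
639 156 [-109.5  -61.6]
651 140 [-109.7  -62.4]
663 124 [-109.7  -62.5]
shift [-57.5  -8.4 110.3] len 125 t 32.10 [520.6 -83.1  89. ] gap 72.3 F [-0.4 -0.4 -0.2] jaw [-0.071  0.997 -0.   ] z [ 0.513  0.036 -0.857] q [-0.47 -0.14  2.13  0.41  0.72 -2.37]
```

```bash
python3 -m jog '[{"fingers":0.072,"x":-0.0144,"y":-0.0022,"z":0.0276,"twist":0},{"fingers":0.072,"x":-0.0144,"y":-0.0022,"z":0.0276,"twist":0},{"fingers":0.072,"x":-0.0144,"y":-0.0022,"z":0.0276,"twist":0},{"fingers":0.072,"x":-0.0144,"y":-0.0022,"z":0.0276,"twist":0},{"fingers":0.072,"x":0,"y":0,"z":0,"twist":0}]'
python3 tb.py; python3 -c "
from h import *
gw(627.5,-84.5,5.5)"
```

```text
time: 32.72
tool_pos: [627.9, -80.8, 23.1]
tool_rot: [-0.037, 0.963, 0.01, 0.266]
ft_force: [-0.5, 0.2, 0.3]
finger_gap: 72.2
6621 ((633.5997314453125, -90.35691833496094), (83.6452865600586, 80.83965301513672), 73.31622314453125) [[ 598.8  621.2  667. ]
 [-109.   -84.8  -59.9]
 [   3.2    9.6   10.6]]
603 1261 [-106.6  -59. ]
615 616 [-107.3  -59.9]
627 503 [-108.2  -60.6]
639 455 [-109.2  -61.2]
651 391 [-110.1  -62. ]
663 314 [-110.2  -63.2]
shift [ 9.4 -3.5 15.6] len 19 t 32.77 [627.3 -81.   23.8] gap 72.1 F [-0.9  0.4 -0.6] jaw [-0.076  0.997 -0.   ] z [ 0.512  0.039 -0.858] q [-0.36  0.18  1.97  0.44  0.54 -2.34]
```

```bash
python3 -m jog '[{"fingers":0.072,"x":0,"y":-0.0035,"z":0,"twist":0},{"fingers":0.072,"x":0.005,"y":0,"z":0.0083,"twist":0},{"fingers":0.072,"x":0.0035,"y":0,"z":0.0058,"twist":0},{"fingers":0.06,"x":0.0009,"y":0,"z":0.0015,"twist":0},{"fingers":0.06,"x":0,"y":0,"z":0,"twist":0}]'
python3 -m jog '[{"fingers":0.05,"x":0,"y":0,"z":0,"twist":0},{"fingers":0.04,"x":0,"y":0,"z":0,"twist":0},{"fingers":0.04,"x":0,"y":0,"z":0,"twist":0},{"fingers":0.04,"x":0,"y":0,"z":0,"twist":0}]' 40
python3 -c "
from h import *
gw(627.5,-84.5,30)"
```

```text
time: 33.4
tool_pos: [627.6, -86.1, 6.2]
tool_rot: [-0.036, 0.963, 0.01, 0.267]
ft_force: [-0.1, 0.1, -0.2]
finger_gap: 60.1
time: 33.9
tool_pos: [628.0, -86.2, 7.1]
tool_rot: [-0.036, 0.963, 0.009, 0.268]
ft_force: [-4.8, 0.4, 6.8]
finger_gap: 46.6
shift [-11.5   1.7 -19.8] len 23 t 33.90 [628.  -86.2   7.1] gap 46.6 F [-4.8  0.4  6.8] jaw [-0.075  0.997 -0.001] z [ 0.515  0.037 -0.857] q [-0.37  0.21  1.98  0.47  0.51 -2.38]
```

```bash
python3 -m jog '[{"fingers":0.04,"x":-0.0015,"y":0,"z":-0.0026,"twist":0},{"fingers":0.04,"x":-0.005,"y":0,"z":-0.0085,"twist":0},{"fingers":0.04,"x":-0.006,"y":0,"z":-0.0103,"twist":0},{"fingers":0.04,"x":0,"y":0,"z":0,"twist":0}]' 60
python3 tb.py; python3 -c "
from h import *
gw(441,330,130)"
```

```text
time: 34.4
tool_pos: [628.0, -86.3, 32.8]
tool_rot: [-0.036, 0.963, 0.009, 0.268]
ft_force: [-0.1, -0.1, -0.3]
finger_gap: 44.2
6064 ((635.8558959960938, -87.21631622314453), (49.24666976928711, 70.88481903076172), 88.78697967529297) [[ 601.1  619.6  669.2]
 [-110.2  -87.   -63.3]
 [  28.6   34.3   36. ]]
603 1681 [-110.5  -62.8]
615 583 [-110.7  -64.9]
627 466 [-108.4  -64.4]
639 366 [-108.4  -63.1]
651 330 [-108.7  -63.8]
663 249 [-109.9  -63.9]
shift [  81.9  428.8 -164.5] len 467 t 34.45 [627.7 -86.1  32. ] gap 44.4 F [ 0.5  0.2 -1. ] jaw [-0.075  0.997 -0.001] z [ 0.515  0.037 -0.856] q [-0.37  0.17  1.96  0.43  0.56 -2.33]
```

```bash
python3 -m jog '[{"fingers":0.04,"x":0.0159,"y":0.0175,"z":-0.0282,"twist":0},{"fingers":0.04,"x":0.0159,"y":0.0175,"z":-0.0282,"twist":0},{"fingers":0.04,"x":0.0159,"y":0.0175,"z":-0.0282,"twist":0},{"fingers":0.04,"x":0.0038,"y":0.0418,"z":-0.0089,"twist":0},{"fingers":0.04,"x":0.0038,"y":0.0418,"z":-0.0089,"twist":0},{"fingers":0.04,"x":0.0038,"y":0.0418,"z":-0.0089,"twist":0},{"fingers":0.04,"x":0.0038,"y":0.0418,"z":-0.0089,"twist":0},{"fingers":0.04,"x":0.0038,"y":0.0418,"z":-0.0089,"twist":0},{"fingers":0.04,"x":0.0038,"y":0.0418,"z":-0.0089,"twist":0},{"fingers":0.04,"x":0.0038,"y":0.0418,"z":-0.0089,"twist":0}]'
python3 -m jog '[{"fingers":0.04,"x":0.0038,"y":0.0418,"z":-0.0089,"twist":0},{"fingers":0.04,"x":0.0038,"y":0.0418,"z":-0.0089,"twist":0},{"fingers":0.04,"x":0,"y":0,"z":0,"twist":0}]'
python3 - <<'E'
from h import *
c=snap('wrist');P=wcloud(c);hsv=cv2.cvtColor(c['img'],cv2.COLOR_RGB2HSV).astype(int);H,S=hsv[...,0],hsv[...,1]
m=(H>100)&(H<130)&(S>130)
print('tile',rect(P,m&(P[...,2]>90)),'liner',rect(P,m&(P[...,2]<25)&(P[...,2]>8)&(P[...,1]>150)))
gw(440,331,26)
E
```

```text
time: 35.7
tool_pos: [462.0, 249.1, 118.6]
tool_rot: [-0.036, 0.963, 0.01, 0.267]
ft_force: [0.2, -0.4, -0.9]
finger_gap: 44.0
time: 36.08
tool_pos: [439.9, 332.5, 129.7]
tool_rot: [-0.038, 0.963, 0.01, 0.267]
ft_force: [0.2, 0.9, -1.8]
finger_gap: 44.3
tile [ 447.7  331.7   49.2   71.2   89.3  131.2 6047. ] liner [  451.7   328.4   107.9   105.6    33.9    16.7 12837. ]
shift [53.2  0.1 88.5] len 103 t 36.12 [440.1 331.1 129.3] gap 44.3 F [ 0.2 -0.6 -1.1] jaw [-0.077  0.997 -0.001] z [ 0.513  0.039 -0.858] q [ 0.68 -0.07  1.98 -0.41  0.82 -0.75]
```

```bash
python3 -m jog '[{"fingers":0.04,"x":0.017,"y":0,"z":0.0283,"twist":0},{"fingers":0.04,"x":0.017,"y":0,"z":0.0283,"twist":0},{"fingers":0.04,"x":0.012,"y":0,"z":0.02,"twist":0},{"fingers":0.04,"x":0.0055,"y":0,"z":0.0092,"twist":0},{"fingers":0.04,"x":0,"y":0,"z":0,"twist":0}]'
python3 -m jog '[{"fingers":0.04,"x":0.0006,"y":0,"z":0.001,"twist":0},{"fingers":0.04,"x":0,"y":0,"z":0,"twist":0}]'
python3 -m jog '[{"fingers":0.04,"x":0.0005,"y":0,"z":0.0009,"twist":0},{"fingers":0.04,"x":0,"y":0,"z":0,"twist":0}]'
```

```text
time: 36.75
tool_pos: [440.9, 329.2, 29.3]
tool_rot: [-0.036, 0.963, 0.009, 0.267]
ft_force: [-0.1, -0.8, -0.7]
finger_gap: 44.5
time: 37.0
tool_pos: [441.2, 330.1, 29.4]
tool_rot: [-0.036, 0.963, 0.01, 0.268]
ft_force: [-0.6, 0.0, -0.2]
finger_gap: 44.3
time: 37.25
tool_pos: [440.9, 329.9, 27.6]
tool_rot: [-0.036, 0.963, 0.01, 0.267]
ft_force: [1.1, -0.8, -1.5]
finger_gap: 44.5
```

```bash
python3 -m jog '[{"fingers":0.04,"x":0.0010,"y":0,"z":0.0017,"twist":0},{"fingers":0.04,"x":0.0008,"y":0,"z":0.0013,"twist":0},{"fingers":0.04,"x":0,"y":0,"z":0,"twist":0}]'
python3 -m jog '[{"fingers":0.04,"x":0.0005,"y":0,"z":0.0009,"twist":0},{"fingers":0.04,"x":0,"y":0,"z":0,"twist":0}]'
python3 -m jog '[{"fingers":0.04,"x":0.0004,"y":0,"z":0.0006,"twist":0},{"fingers":0.04,"x":0,"y":0,"z":0,"twist":0}]'
```

```text
time: 37.62
tool_pos: [440.8, 329.8, 23.8]
tool_rot: [-0.036, 0.963, 0.009, 0.267]
ft_force: [0.1, -0.6, 0.0]
finger_gap: 44.1
time: 37.88
tool_pos: [440.9, 329.9, 22.9]
tool_rot: [-0.036, 0.963, 0.01, 0.267]
ft_force: [-0.4, -0.5, 0.0]
finger_gap: 44.2
time: 38.12
tool_pos: [441.0, 330.0, 22.5]
tool_rot: [-0.036, 0.963, 0.01, 0.267]
ft_force: [-2.4, -1.7, 4.4]
finger_gap: 44.5
```

```bash
python3 -m jog '[{"fingers":0.04,"x":0.0001,"y":0,"z":0.0003,"twist":0},{"fingers":0.050,"x":0,"y":0,"z":0,"twist":0},{"fingers":0.054,"x":0,"y":0,"z":0,"twist":0},{"fingers":0.058,"x":0,"y":0,"z":0,"twist":0},{"fingers":0.060,"x":0,"y":0,"z":0,"twist":0},{"fingers":0.060,"x":-0.0103,"y":0,"z":-0.0171,"twist":0},{"fingers":0.060,"x":-0.02,"y":0,"z":-0.034,"twist":0},{"fingers":0.06,"x":-0.025,"y":0,"z":-0.043,"twist":0},{"fingers":0.06,"x":-0.025,"y":0,"z":-0.043,"twist":0}]' 40
python3 -m jog '[{"fingers":0.06,"x":0.03,"y":-0.03,"z":-0.045,"twist":0},{"fingers":0.06,"x":0.03,"y":-0.03,"z":-0.045,"twist":0},{"fingers":0.06,"x":0.01,"y":-0.05,"z":-0.02,"twist":0},{"fingers":0.06,"x":0,"y":-0.05,"z":0,"twist":0},{"fingers":0.06,"x":0,"y":-0.05,"z":0,"twist":0},{"fingers":0.06,"x":0,"y":-0.05,"z":0,"twist":0},{"fingers":0.06,"x":0,"y":-0.05,"z":0,"twist":0},{"fingers":0.06,"x":0,"y":-0.05,"z":0,"twist":0},{"fingers":0.06,"x":0,"y":0,"z":0,"twist":0}]'
python3 - <<'E'
from h import *
c=snap('top');s=snap('side');P=cloud(c);hsv=cv2.cvtColor(c['img'],cv2.COLOR_RGB2HSV).astype(int);H,S=hsv[...,0],hsv[...,1];v,u=np.mgrid[:384,:512];Z=P[...,2]
m=(u>105)&(u<220)&(v>175)&(v<275)
print('b',rect(P,m&(H>100)&(H<130)&(S>130)&(Z>20.5)&(Z<30)),'y',rect(P,m&(H>20)&(H<34)&(S>150)&(Z>20.5)&(Z<30)))
o=np.vstack([cv2.resize(c['img'][150:310,100:420],(800,400)),np.hstack([cv2.resize(s['img'][215:300,220:360],(329,200)),cv2.resize(s['img'][110:230,180:360],(300,200)),np.zeros((200,171,3),np.uint8)])])
cv2.imwrite('pics/end.png',o[:,:,::-1])
go(400,0,300)
E
```

```text
time: 39.25
tool_pos: [438.8, 329.8, 182.3]
tool_rot: [-0.036, 0.963, 0.01, 0.267]
ft_force: [0.8, -0.1, 0.4]
finger_gap: 60.1
time: 40.38
tool_pos: [373.2, 29.9, 237.2]
tool_rot: [-0.031, 0.967, 0.004, 0.252]
ft_force: [0.0, 0.0, 0.1]
finger_gap: 60.0
b [449.3 330.   68.9  52.7   0.5  24.2 353. ] y [515.  234.1  54.7  72.   88.   23.9 343. ]
now x -24.7 y -34.6 z -62.8
after x -24.7 y -34.6 z -62.8
twist 0.0 phi -175.9 t 40.48 [372.9  32.8 237.2] gap 60.2 F [-0.1  1.   0.8] q [-0.25 -0.68  2.14  0.16  1.2  -1.91]
```

View pics/end.png

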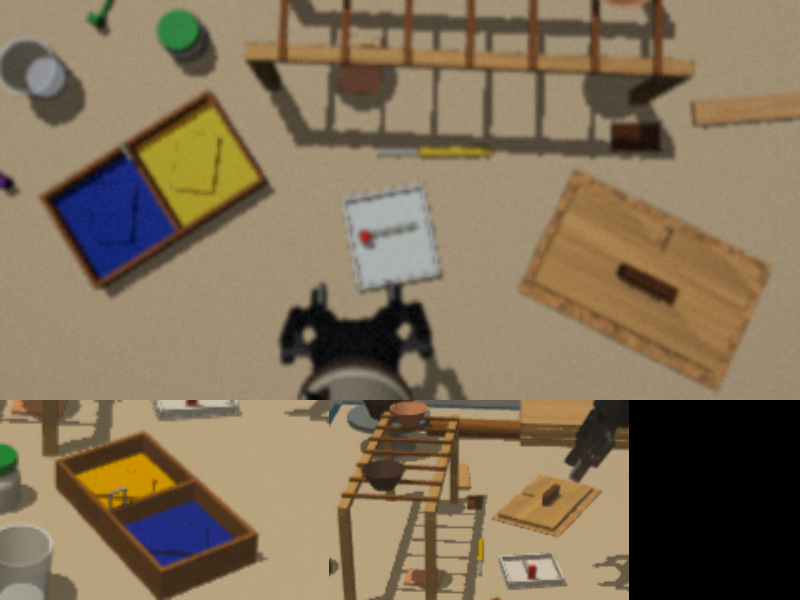

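Both tiles lie flat in their own compartments, at (120,215) and (195,150), with tops about 24 mm up. The pin, the lid and the bystanders look right too. Joint 2 is sitting at its limit, so I'll ease it off before handing in.

```bash
python3 -m jog '[{"fingers":0.06,"x":-0.02,"y":0,"z":0,"twist":0},{"fingers":0.06,"x":-0.02,"y":0,"z":0,"twist":0},{"fingers":0.06,"x":0,"y":0,"z":0,"twist":0}]'
python3 -c "
from rig import *
o=get_obs();print(o['q'].round(3),o['ft_force'],o['tool_pos']);print(sign_off())"
```

```text
time: 40.85
tool_pos: [408.1, 37.5, 256.9]
tool_rot: [-0.036, 0.967, 0.006, 0.252]
ft_force: [-0.7, 0.3, 0.6]
finger_gap: 60.2
[-0.198 -0.584  2.055  0.135  1.178 -1.864] [-0.67626418  0.3282185   0.5977959 ] [408.08025866  37.49003256 256.91756793]
the job is handed in; nothing more can be done
None
```

The job is done in the order asked and handed in at about 41 s of the 72 s allowed; the hand-in gave no verdict.

**What I did:**
- **Pin:** I drew the red-headed pin out of the staple and laid it in the white tray.
- **Lid:** I lifted the lid straight off and set it flat, right way up, on the cork mat.
- **Tiles:** The jog commands can't tilt the tool. I pushed the arm past its reach until it leaned about 31°, then gripped each tile under the rail. I set the yellow and then the blue tile down on first contact, at about 6 N and 4 N, in their own colours.

**What the last checks showed:**
- **Pin:** it lies wholly inside the tray.
- **Lid:** it is about 2 mm from the mat's middle and lined up with it.
- **Tiles:** their tops read about 24 mm up, against 23 mm expected for lying flat on the liners. They sit within about 3 mm of the compartment centres, turned about 34° to the case walls.
- **The rest:** in the last picture the unglazed tile and the bystanders look unmoved. I didn't measure them again.

**Slips, now over:**
- **Lid force:** setting the lid down briefly pressed with about 35 N before I backed off.
- **Joint 2:** it reached its lower limit (-0.68) on the final retreat. I moved it off before handing in, but can't rule out that it briefly touched or passed the limit.

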